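# Park a dial-gauge stand whose sprung column has gone slack

## Task

The column of this gauge stand is top-heavy and its knuckle clamp is loose, so it has flopped over against its stop. Pick the stand up by its grip block, bring the column upright by small moves and slight tilts of the foot (keep the foot close to level throughout), and balance it upright in the air near where it stood for five seconds; then carry it, still upright, to the parking fork, bring the column in between the two tines from the open end, set the foot flat on the bench and let go. Do not bump the fork hard, do not drop the stand, and leave everything else on the bench alone.

Things in the scene. Friction and masses are not known exactly. Their poses are not given: they have to be found in the camera images.
- stand: Foot of the gauge stand, 0.55 kg (+-15 %) without the column. Origin: centre of its underside, under the grip block; z up; at yaw 0 x points away from the robot, y to its left. Aluminium bar 80 mm in x, y from -165 to +175 mm, 14 mm thick; dark steel magnet block 60 x 60 mm at y = -125 mm, up to z = 64 mm; at y = +140 mm two cheeks (to z = 64 mm) hold the column. Balances about under the grip.
- grip (a point): Middle of the upright black grip block, at (0, 0, 65) mm on the foot, axes as the foot. Block 30 mm thick in x (pinch it across x), 60 mm in y, from z = 14 to 85 mm.
- column: Gauge column, hinged about the foot's y axis. Origin on the hinge, at (0, 140, 50) mm on the foot; z runs up along it. Steel tube 30 mm across to 235 mm above the hinge, then a head 56 mm across, 60 mm high. 0.30 kg (-3 to +5 %), centre of mass 187 mm above the hinge, inertia about the hinge 0.0130 kg m2. Starts at rest leaning 0.30 rad towards the foot's +x, on its stop; stops are at +-0.30 rad.
- column_neck (a point): Point on the column's axis 170 mm above the hinge (tine height when the foot is on the bench), axes as the column. Spring in the hinge: 0.506 N m per rad between column and foot, towards square; gravity upsets with 0.55 N m per rad of lean, so from upright it slowly falls (time constant 0.4 to 0.7 s). Hinge friction 0.0004 N m, damping 0.003 N m s/rad.
- column_top (a point): Centre of the head's top face, 295 mm above the hinge. Ways to right the column: tilting the foot by t pushes it with 0.506*t N m towards the side the foot tilts to; accelerating the foot along +x throws the head towards -x.
- fork: Parking fork, fixed. Origin on the bench under the slot's middle; z up; y points from the open mouth to the closed end. Two aluminium tines 12 mm thick, z = 211 to 229 mm, along y with 52 mm clear between them (x = -26 to +26 mm), straight from y = -55 to +105 mm. Post at y = +130 mm on a block 100 x 80 x 20 mm (from y = 90 mm). The bench under the tines is free: the foot goes in below them.
- fork_slot (a point): Middle of the slot between the tines, at z = 220 mm over the fork's origin, axes as the fork. The column belongs here, within 35 mm along the slot, with the foot's x and y axes along the fork's.
- fork_mouth (a point): Middle of the mouth, at y = -105 mm, z = 220 mm on the fork: flared lips run from the tines at y = -55 mm out to here, where they stand 100 mm apart.
- drill: cordless drill standing on its battery, about 160 mm long and 205 mm tall; not part of the job, leave it where it is. Origin at its underside.
- case: black bit case 100 x 170 x 50 mm; not part of the job, leave it where it is. Origin at its underside.
- partsbox: bare metal box 90 x 90 x 75 mm; not part of the job, leave it where it is. Origin at its underside.
- bits: open black tray 180 x 160 x 45 mm; not part of the job, leave it where it is. Origin at its underside.
- holder: steel tool holder standing on its end, 64 mm across, 105 mm tall; not part of the job, leave it where it is. Origin at its underside.
- driver: screwdriver lying on the bench; not part of the job, leave it where it is.
- spanner: spanner lying on the bench; not part of the job, leave it where it is.
- vblock: dark steel block 60 x 50 x 45 mm; not part of the job, leave it where it is. Origin at its underside.

How it is judged:
On the way, in this order (a step that is already met when the one before it is completed fails the run):
1. lifted clear of the bench, well away from the fork, foot level and column upright (each within 0.1 rad) for 4 s (height (world z) of stand above 0.02 m and angle between each of column, stand's own z axis and vertical below 0.1 rad and horizontal distance between column and fork above 0.12 m), for 4 s.
2. column brought upright between the fork's tines (y of column in the frame of fork between -0.035 and 0.035 m and x of column_neck in the frame of fork between -0.02 and 0.02 m and x of column in the frame of fork between -0.025 and 0.025 m and angle between column's own z axis and vertical below 0.12 rad), for 0.2 s.
At the end, for the whole second after the job is handed in: The foot stands flat on the bench (underside within 5 mm, tilt under 0.03 rad), at rest and released; the column is between the tines within 35 mm of the slot's middle along the slot, its hinge within 25 mm of the slot's centre line, and leans less than 0.16 rad (y of column in the frame of fork between -0.035 and 0.035 m and x of column_neck in the frame of fork between -0.02 and 0.02 m and x of column in the frame of fork between -0.025 and 0.025 m and angle between column's own z axis and vertical below 0.16 rad and height (world z) of stand below 0.005 m and angle between stand's own z axis and vertical below 0.03 rad and linear speed of stand below 0.03 m/s and angular speed of column below 0.1 rad/s); the robot touches nothing.
It fails at once if the column leans more than 0.16 rad from vertical once the stand is more than 100 mm from where it stood and not yet on the bench in the fork (distance of stand from where it was at the start of the episode above 0.1 m and angle between column's own z axis and vertical above 0.16 rad and height (world z) of stand above 0.012 m).
It fails at once if the foot is tilted more than 0.13 rad (angle between stand's own z axis and vertical above 0.13 rad).
It fails at once if the stand is dropped or flung (faster than 0.45 m/s) (linear speed of stand above 0.45 m/s).
It fails at once if the fork is bumped hard (more than 15 N) (contact force between any of stand, the arm and fork above 15 N).
It fails at once if another thing on the bench is shifted by more than 20 mm (distance of any of drill, case, partsbox, bits, holder, driver, spanner, vblock from where it was at the start of the episode above 0.02 m).
It also fails if it takes over 72 s, if anything falls off the work surface, if the arm or the gripper's body presses on something with over 40 N, if the wrist force passes 120 N, or if a joint passes its speed limit or range.

## Robot

A 7-joint arm with a two-finger parallel gripper is mounted at the origin on the work surface. World frame = base frame: x ahead of the robot, y to its left, z up, the work surface at z = 0. Lengths are in m, angles in rad, forces in N, time in s.
With the tool pointing down it reaches from about 0.425 to 0.875 m from the base axis. Payload 8.4 kg.
Tool frame: the origin (TCP) lies between the finger pads; the fingertips stand 25 mm ahead of it and the grasp point (between the pads) lies 6 mm ahead of it; z points along the fingers, y is the line along which they close (so a half turn about z gives the same grasp; the last joint's range is limited). The gripper opens to 87 mm and grips with 3 to 60 N. Pads are 19 mm wide; open, the fingers measure 117 mm over their backs; the gripper's body (75 mm by 190 mm) begins 51 mm behind the grasp point.
Start: joints at [-1.333, 0.333, 0.04, 1.465, -0.013, 1.343, -0.059], TCP at [0.215, 0.613, 0.248] pointing down, gripper open.
Joint ranges: [-2.58, 2.58], [-0.38, 2.09], [-1.3, 1.39], [0.25, 2.4], [-1.5, 4.64], [0.08, 2.09], [-2.65, 2.65]. Speed limits (rad/s): [2.22, 2.22, 2.79, 2.79, 3.14, 3.14, 3.14].

## Interface

Orientations are given as a unit quaternion [x, y, z, w].
In Python, from bench import env gives the robot as it stands.
- The arm moves only by the tool servo_tool, never from a script. Its argument "rows" is a list of rows, each a list of 5 numbers: the opening, from 0 (shut) to 1 (fully open), then the shift along the tool's x, y, z normalised to -1 to 1, where 1 is 10 cm, then the turn about the tool's z normalised to -1 to 1, where 1 is 0.5 rad. In form: [[gripper, dx, dy, dz, roll], ...]. A call has exactly 10 rows; each row is the pose to reach, as a shift and turn from the pose commanded when the call began, along the tool's axes at that moment; what a row does not reach only later rows make up. A row lasts 1/10 s, in which the tool goes at most 50 mm and 8.59 degrees, less where a joint would pass 70% of its speed; a pose out of reach is approached as far as the arm can. A call with a number of a shift or a turn outside -1 to 1 is refused whole. A call with a gripper value outside its range is refused whole. The fingers move at their own pace and stop on an object; "newtons" is the grip in N (left out, the last holds). Time passes only in rows, so rows that repeat a pose let the fingers close, or fill a call up. It gives the time, the measured TCP pose, the force, the opening and the grip force at its end, in the units of the state.
- env.observe(): the state, without advancing time (a new reading comes with each control period).
- env.snapshot(name): name is "scene" or "top" or "wrist"; returns the picture (480x640x3 uint8, red, green, blue); there is no depth.
- env.calibration(name): a dict with "mtx" (3x3 intrinsics, pixels), "world_from_camera" (4x4, takes a point from camera to world coordinates); the wrist camera has in their place "hand_eye" (4x4, takes a point from camera to tool coordinates, whose origin is the TCP and whose axes are the flange's). Camera axes: x right, y up, looking along -z (the intrinsics and any distortion apply to the point x, -y, -z); pixel columns grow to the right and rows downward; lengths in m; the calibration is good to about 2 mm. A picture is of the moment at which its call begins: read the wrist's pose just before it. calibration takes no time and is no camera call.
- env.job_done(): hands the job in; it is judged then, once.
Trained networks look in the newest picture that a camera, given by its name, has taken for a name from the list of things; names that differ only in an ending like _2 or _b are one class to them, and where a whole thing is asked for, a point or a joint stands for the part that bears it (a point fixed in the world has none). Each returns a list of dicts, best first, with "conf" (0 to 1); they miss things now and then, are a little off and sometimes report something else, mostly with a low value. They report only what shows in the picture. A call takes as long as a camera call.
- env.search_frame(target, camera): "extent" ([left, top, right, bottom] in pixels, round what is visible of it).
The state is a dict: "t": time; "q": joint angles; "joint_vel": joint speeds; "joint_torque": joint torques, N m; "tcp_pos": TCP position; "tool_rot": TCP orientation; "wrist_force": force on the tool from outside, world axes, zero at the start; "moment": the same for the moment, N m; "finger_gap": finger opening in m; "finger_force": force on a finger pad.
Only numpy, scipy, OpenCV 4.12 (cv2) and the standard library are available. Lean on these libraries where they do the work, as an engineer would, in place of code of your own. Each camera call takes 0.05 s, during which the arm holds its last target. There are 200 camera calls.

## Working session

There is one attempt and no reset: what is moved stays moved. The work goes in short steps, Python scripts to look and compute and a tool call to move; the robot and the scene stay as the last step left them, time stands still between calls to the robot, and variables do not carry over. Pictures are saved under pics/ and viewed, at most 10 in all, crops included, and the job is handed in when it is done.

Besides the shell and the picture viewer there is one more tool, called after "Request:" by a JSON object that holds its "fn" and its "kwargs". servo_tool: Moves the arm, as the interface text tells. Its arguments: {"type":"object","properties":{"rows":{"type":"array","items":{"type":"array","items":{"type":"number","minimum":-1,"maximum":1}}},"newtons":{"type":"number"}},"required":["rows"]}

```bash
ls; mkdir -p pics; python3 - <<'E'
from bench import env
import cv2,numpy as np
np.set_printoptions(precision=4,suppress=True)
for k,v in env.observe().items(): print(k,np.round(v,4))
for n in ("scene","top","wrist"):
    c=env.calibration(n); print(n,{k:np.round(v,4).tolist() for k,v in c.items()})
    im=env.snapshot(n); cv2.imwrite(f"pics/{n}0.png",im[:,:,::-1])
    for t in ("stand","grip","column","column_top","fork","fork_slot","drill","bits","case","partsbox","holder") if n!="wrist" else ("stand","fork"):
        print(n,t,[(np.round(d["extent"]).tolist(),round(d["conf"],2)) for d in env.search_frame(t,n)[:2]])
print(env.observe()["t"])
E
```

```text
pics
t 0.0
q [-1.3332  0.3339  0.0399  1.4663 -0.0134  1.3433 -0.0585]
joint_vel [-0.0006 -0.001   0.0004  0.0002 -0.0004 -0.0021  0.0001]
joint_torque [  0.0002 -65.6377   1.3355 -40.3796  -0.0597   0.045    0.0002]
tcp_pos [0.2147 0.6131 0.2467]
tool_rot [ 0.1676  0.9859 -0.0008 -0.0001]
wrist_force [0.8083 0.5621 0.6191]
moment [-0.0247 -0.0442  0.01  ]
finger_force 0.0
finger_gap 0.0872
scene {'mtx': [[434.462, 0.0, 321.4141], [0.0, 434.462, 240.2729], [0.0, 0.0, 1.0]], 'world_from_camera': [[0.027, -0.5598, 0.8282, 1.5986], [0.9994, 0.0323, -0.0108, 0.0033], [-0.0207, 0.828, 0.5604, 0.9146], [0.0, 0.0, 0.0, 1.0]]}
scene stand [([214.0, 206.0, 325.0, 297.0], 0.64), ([115.0, 256.0, 178.0, 298.0], 0.5)]
scene grip [([216.0, 205.0, 324.0, 297.0], 0.88)]
scene column [([290.0, 208.0, 313.0, 286.0], 0.73), ([385.0, 210.0, 477.0, 293.0], 0.25)]
scene column_top [([288.0, 205.0, 313.0, 283.0], 0.91), ([216.0, 206.0, 324.0, 298.0], 0.17)]
scene fork [([385.0, 210.0, 475.0, 292.0], 0.57), ([264.0, 325.0, 328.0, 365.0], 0.35)]
scene fork_slot [([383.0, 210.0, 475.0, 291.0], 0.82), ([358.0,
[... 850 characters left out ...]
rk_slot [([159.0, 233.0, 255.0, 282.0], 0.55)]
top drill [([87.0, 260.0, 156.0, 305.0], 0.76), ([318.0, 202.0, 427.0, 284.0], 0.5)]
top bits [([471.0, 242.0, 526.0, 303.0], 0.6)]
top case [([315.0, 165.0, 366.0, 198.0], 0.93), ([255.0, 289.0, 274.0, 343.0], 0.68)]
top partsbox [([455.0, 218.0, 481.0, 241.0], 0.67), ([270.0, 165.0, 298.0, 200.0], 0.65)]
top holder [([374.0, 173.0, 392.0, 193.0], 0.84), ([268.0, 168.0, 297.0, 198.0], 0.45)]
wrist {'mtx': [[422.862, 0.0, 324.2619], [0.0, 422.862, 243.7775], [0.0, 0.0, 1.0]], 'hand_eye': [[0.0004, 0.9675, 0.2529, 0.0687], [1.0, -0.0005, 0.0002, -0.0006], [0.0003, 0.2529, -0.9675, -0.1369], [0.0, 0.0, 0.0, 1.0]]}
wrist stand []
wrist fork []
1.35
```

```bash
python3 - <<'E'
import cv2,numpy as np
a=cv2.imread("pics/scene0.png")[190:310,190:510]; b=cv2.imread("pics/top0.png")[155:305,110:430]
a=cv2.resize(a,(800,300),interpolation=2); cv2.imwrite("pics/a.png",a)
b=cv2.resize(b,(800,375),interpolation=2)
cv2.imwrite("pics/ab.png",np.vstack([a,b[75:]])); cv2.imwrite("pics/b.png",b)
E
```

```text
(no output)
```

View pics/ab.png

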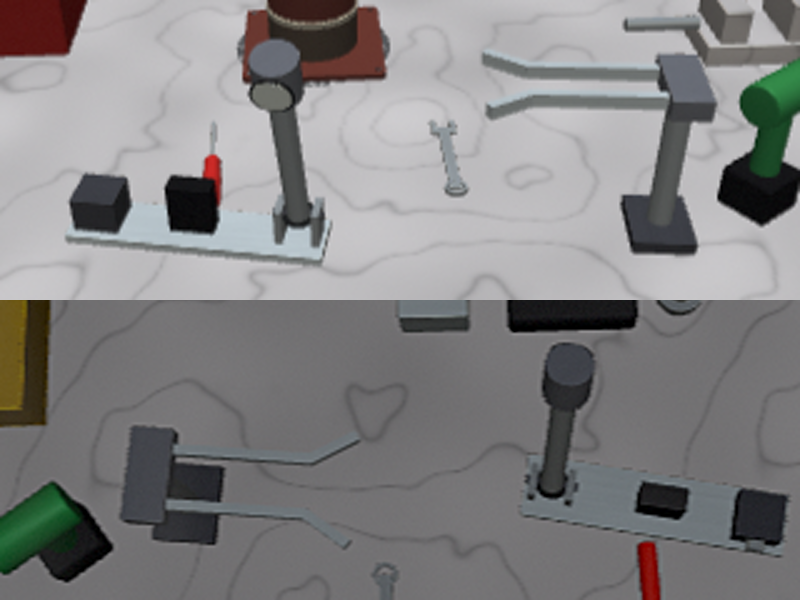

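View pics/scene0.png

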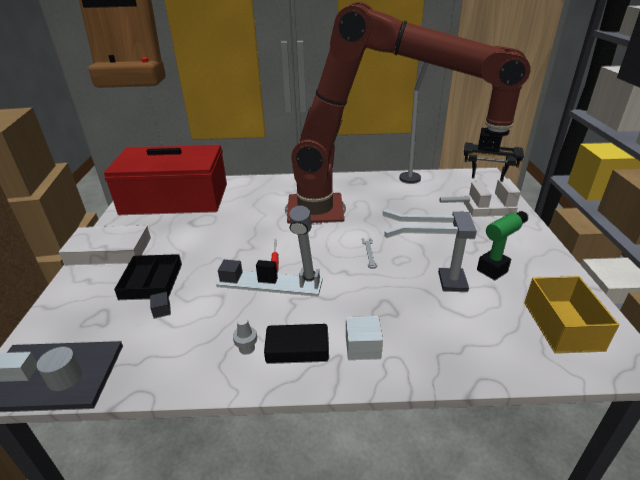

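```bash
cat > h.py <<'E'
import numpy as np,cv2
from scipy.optimize import least_squares
C={'scene':(np.array([[434.462,0,321.4141],[0,434.462,240.2729],[0,0,1]]),None),'top':(np.array([[603.9894,0,320.0117],[0,603.9894,229.5901],[0,0,1]]),None)}
from bench import env
C={n:(np.array(env.calibration(n)['mtx']),np.linalg.inv(env.calibration(n)['world_from_camera'])) for n in ('scene','top')}
def proj(n,P):
    K,T=C[n]; P=np.atleast_2d(P); c=P@T[:3,:3].T+T[:3,3]; c=c*[1,-1,-1]
    u=c@K.T; return u[:,:2]/u[:,2:]
def place(p,L):
    x,y,z,w=p; c,s=np.cos(w),np.sin(w)
    return np.atleast_2d(L)@np.array([[c,-s,0],[s,c,0],[0,0,1]]).T+[x,y,z]
def fit(obs,p0):
    def r(p): return np.concatenate([(proj(n,place(p,np.array(L)/1000.))[0]-uv) for n,L,uv in obs])
    s=least_squares(r,p0,loss='soft_l1'); return s.x,r(s.x).reshape(-1,2)
E
python3 - <<'E'
from h import *
np.set_printoptions(precision=4,suppress=True)
S=lambda u,v:np.array([190+u/2.5,190+v/2.5]); T=lambda u,v:np.array([110+u/2.5,185+(v-300)/2.5])
st=[('scene',(40,-165,0),S(67,240)),('scene',(40,175,0),S(320,262)),('scene',(-40,175,14),S(331,222)),
('top',(40,175,14),T(530,455)),('top',(-40,175,7),T(519,513)),('top',(40,-165,14),T(788,493)),('top',(-40,-165,0),T(783,553)),
('top',(15,30,85),T(641,478)),('top',(15,-30,85),T(688,485)),('scene',(15,-30,85),S(168,178)),('scene',(15,30,85),S(216,180)),('scene',(15,-30,14),S(168,228)),('scene',(15,30,14),S(217,231))]
p,r=fit(st,[.55,0,0,0]); print('stand',p);print(r)
fk=[('top',(32,-55,229),T(312,461)),('top',(-32,-55,229),T(305,515)),('top',(56,-105,229),T(357,440)),('top',(-56,-105,229),T(348,544)),
('scene',(-32,-55,220),S(527,71)),('scene',(-56,-105,220),S(485,57)),('scene',(32,-55,220),S(528,99)),('scene',(56,-105,220),S(489,112)),('top',(32,105,229),T(175,452)),('top',(-32,105,229),T(166,505))]
p,r=fit(fk,[.55,.4,0,0]); print('fork',p);print(r)
E
```

```text
stand [ 0.4909 -0.1608  0.0068 -0.183 ]
[[-1.1299 -0.4254]
 [ 0.6971 -0.072 ]
 [ 0.106  -3.3767]
 [-1.3979 -1.1193]
 [-0.7703  0.3476]
 [ 0.2351 -0.4878]
 [-1.3982  0.6278]
 [-0.4895  0.3509]
 [-0.0465  0.4601]
 [-2.096   2.1511]
 [-2.7787  2.8373]
 [ 0.2302 -0.3676]
 [-1.3648 -0.0186]]
fork [ 0.496   0.3126 -0.0053 -0.1048]
[[-0.4286 -0.1352]
 [ 0.065   0.3071]
 [-0.2876  1.3512]
 [-0.4894 -1.6453]
 [-1.0656  0.0946]
 [-0.9151  1.3637]
 [ 0.0686  0.1082]
 [-1.0071 -1.0802]
 [-1.0351 -0.5976]
 [-0.1691  0.1933]]
```

```bash
python3 - <<'E'
import numpy as np
p=np.array([.2147,.6131]);z=.247;phi=1.234
T=[np.array(t) for t in ((.30,.45),(.42,.15),(.491,-.161))]
phs=[.834,.334,-.166]+[-.183]*9; zs=[.345,.40,.40,.40,.40,.38,.34,.28,.28]
i=0
for k in range(9):
    x=np.array([-np.sin(phi),np.cos(phi)]);y=np.array([np.cos(phi),np.sin(phi)])
    d=T[i]-p; m=max(abs(d@x),abs(d@y)); f=min(1,.1/m); d=d*f
    if f==1 and i<2:i+=1
    print(k,np.round([d@x*10,d@y*10,-(zs[k]-z)*10,(phi-phs[k])*2],2),p+d,np.hypot(*(p+d)))
    p=p+d;z=zs[k];phi=phs[k]
E
```

```text
0 [-1.   -0.94 -0.98  0.8 ] [0.27816417 0.49175175] 0.5649735279811697
1 [-0.44 -0.16 -0.55  1.  ] [0.3  0.45] 0.5408326913195984
2 [-1.    0.05 -0.    1.  ] [0.33717927 0.35705183] 0.4910965988001371
3 [-1.    0.61 -0.    0.03] [0.38065006 0.24837486] 0.45451571649003025
4 [-0.9   0.57 -0.    0.  ] [0.42 0.15] 0.4459820624195551
5 [-1.    0.43  0.2   0.  ] [0.44424148 0.04381548] 0.4463970104628134
6 [-1.    0.43  0.4   0.  ] [ 0.46848297 -0.06236904] 0.4726163205733388
7 [-0.93  0.4   0.6   0.  ] [ 0.491 -0.161] 0.5167223625894277
8 [ 0.  0. -0.  0.] [ 0.491 -0.161] 0.5167223625894277<stdin>:8: RuntimeWarning: divide by zero encountered in scalar divide
```

Request:
{"fn": "servo_tool", "kwargs": {"rows": [[1, -0.1, -0.1, -0.1, 0.08], [1, -0.2, -0.2, -0.2, 0.16], [1, -0.3, -0.3, -0.3, 0.24], [1, -0.4, -0.4, -0.4, 0.32], [1, -0.5, -0.5, -0.5, 0.4], [1, -0.6, -0.6, -0.6, 0.48], [1, -0.7, -0.7, -0.7, 0.56], [1, -0.8, -0.8, -0.8, 0.64], [1, -0.9, -0.9, -0.9, 0.72], [1, -1, -0.95, -1, 0.8]]}}

```text
t: 2.35
tcp_pos: [0.2783, 0.4895, 0.3486]
tool_rot: [0.362, 0.932, 0.0, 0.0]
wrist_force: [-0.1, -0.1, -0.3]
finger_gap: 0.087
finger_force: 0.0
```

Request:
{"fn": "servo_tool", "kwargs": {"rows": [[1, -0.1, -0.02, -0.05, 0.1], [1, -0.2, -0.03, -0.1, 0.2], [1, -0.3, -0.05, -0.15, 0.3], [1, -0.4, -0.06, -0.2, 0.4], [1, -0.5, -0.08, -0.25, 0.5], [1, -0.6, -0.1, -0.3, 0.6], [1, -0.7, -0.11, -0.35, 0.7], [1, -0.8, -0.13, -0.4, 0.8], [1, -0.9, -0.14, -0.45, 0.9], [1, -1, -0.16, -0.5, 1]]}}

```text
t: 3.35
tcp_pos: [0.3416, 0.4111, 0.3981]
tool_rot: [0.581, 0.814, -0.0, 0.0]
wrist_force: [-0.6, -0.0, 0.5]
finger_gap: 0.0871
finger_force: 0.0
```

Request:
{"fn": "servo_tool", "kwargs": {"rows": [[1, -0.1, -0.03, 0, 0.1], [1, -0.2, -0.06, 0, 0.2], [1, -0.3, -0.09, 0, 0.3], [1, -0.4, -0.12, 0, 0.4], [1, -0.5, -0.15, 0, 0.5], [1, -0.6, -0.18, 0, 0.6], [1, -0.7, -0.21, 0, 0.7], [1, -0.8, -0.24, 0, 0.8], [1, -0.9, -0.27, 0, 0.9], [1, -1, -0.3, 0, 1]]}}

```text
t: 4.35
tcp_pos: [0.3458, 0.3066, 0.398]
tool_rot: [0.765, 0.645, 0.0, -0.0]
wrist_force: [-0.2, 0.5, 0.6]
finger_gap: 0.0869
finger_force: 0.0
```

Request:
{"fn": "servo_tool", "kwargs": {"rows": [[1, -0.1, 0.06, 0, 0], [1, -0.2, 0.12, 0, 0], [1, -0.3, 0.18, 0, 0], [1, -0.4, 0.24, 0, 0], [1, -0.5, 0.3, 0, 0], [1, -0.6, 0.36, 0, 0], [1, -0.7, 0.42, 0, 0], [1, -0.8, 0.48, 0, 0], [1, -0.9, 0.54, 0, 0], [1, -1, 0.6, 0, 0.03]]}}

```text
t: 5.35
tcp_pos: [0.3885, 0.198, 0.3976]
tool_rot: [0.768, 0.64, 0.0, -0.0]
wrist_force: [0.1, -0.2, -0.4]
finger_gap: 0.0867
finger_force: 0.0
```

Request:
{"fn": "servo_tool", "kwargs": {"rows": [[1, -0.1, 0.06, 0, 0], [1, -0.2, 0.12, 0, 0], [1, -0.3, 0.18, 0, 0], [1, -0.4, 0.24, 0, 0], [1, -0.5, 0.3, 0, 0], [1, -0.6, 0.36, 0, 0], [1, -0.7, 0.42, 0, 0], [1, -0.8, 0.48, 0, 0], [1, -0.9, 0.54, 0, 0], [1, -1, 0.6, 0, 0]]}}

```text
t: 6.35
tcp_pos: [0.4295, 0.0887, 0.3976]
tool_rot: [0.768, 0.64, -0.0, 0.0]
wrist_force: [0.2, -0.6, -0.5]
finger_gap: 0.087
finger_force: 0.0
```

Request:
{"fn": "servo_tool", "kwargs": {"rows": [[1, -0.09, 0.04, 0, 0], [1, -0.18, 0.08, 0, 0], [1, -0.27, 0.12, 0, 0], [1, -0.36, 0.16, 0, 0], [1, -0.45, 0.2, 0, 0], [1, -0.54, 0.24, 0, 0], [1, -0.63, 0.28, 0, 0], [1, -0.72, 0.32, 0, 0], [1, -0.81, 0.36, 0, 0], [1, -0.9, 0.4, 0, 0]]}}

```text
t: 7.35
tcp_pos: [0.4525, -0.0068, 0.3976]
tool_rot: [0.768, 0.64, -0.0, 0.0]
wrist_force: [0.5, 0.8, -0.1]
finger_gap: 0.0868
finger_force: 0.0
```

Request:
{"fn": "servo_tool", "kwargs": {"rows": [[1, -0.09, 0.04, 0, 0], [1, -0.18, 0.08, 0, 0], [1, -0.27, 0.12, 0, 0], [1, -0.36, 0.16, 0, 0], [1, -0.45, 0.2, 0, 0], [1, -0.54, 0.24, 0, 0], [1, -0.63, 0.28, 0, 0], [1, -0.72, 0.32, 0.05, 0], [1, -0.81, 0.36, 0.1, 0], [1, -0.9, 0.4, 0.2, 0]]}}

```text
t: 8.35
tcp_pos: [0.4758, -0.1026, 0.3772]
tool_rot: [0.768, 0.64, 0.0, 0.0]
wrist_force: [0.0, 0.6, -0.3]
finger_gap: 0.0873
finger_force: 0.0
```

Request:
{"fn": "servo_tool", "kwargs": {"rows": [[1, -0.09, 0.04, 0.1, 0], [1, -0.18, 0.08, 0.2, 0], [1, -0.26, 0.12, 0.3, 0], [1, -0.34, 0.16, 0.4, 0], [1, -0.42, 0.2, 0.5, 0], [1, -0.5, 0.24, 0.6, 0], [1, -0.54, 0.26, 0.75, 0], [1, -0.54, 0.26, 0.9, 0], [1, -0.54, 0.26, 1, 0], [1, -0.54, 0.26, 1, 0]]}}

```text
t: 9.35
tcp_pos: [0.4905, -0.1595, 0.276]
tool_rot: [0.768, 0.64, -0.001, -0.001]
wrist_force: [-0.1, -0.3, 0.3]
finger_gap: 0.0868
finger_force: 0.0
```

```bash
python3 - <<'E'
from bench import env
import cv2
o=env.observe(); print(o["t"],o["tcp_pos"],o["tool_rot"],o["moment"],o["wrist_force"])
im=env.snapshot("wrist"); cv2.imwrite("pics/w1.png",im[:,:,::-1])
E
```

```text
9.35 [ 0.49051686 -0.15954344  0.27602547] [ 7.68152223e-01  6.40266043e-01 -1.03730502e-03 -6.93077379e-04] [-0.10699048  0.06030819  0.00370054] [-0.12332746 -0.34055956  0.30471876]
```

View pics/w1.png

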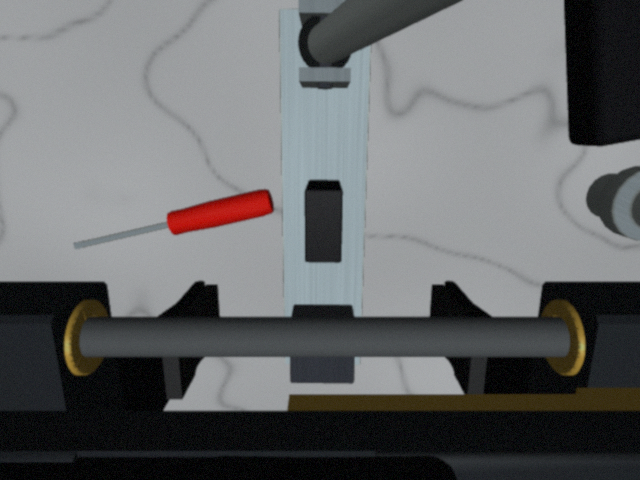

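```bash
python3 - <<'E'
from bench import env
import numpy as np
from scipy.spatial.transform import Rotation as R
np.set_printoptions(precision=4,suppress=True)
o=env.observe();c=env.calibration("wrist");K=np.array(c["mtx"]);H=np.array(c["hand_eye"])
Rt=R.from_quat(o["tool_rot"]).as_matrix();p=np.array(o["tcp_pos"])
def ray(u,v,z):
    d=np.linalg.inv(K)@[u,v,1];d=d*[1,-1,-1];d=Rt@H[:3,:3]@d;o_=Rt@H[:3,3]+p
    return o_+d*(z-o_[2])/d[2]
P=[ray(u,v,.085) for u,v in((305,190),(341,190),(341,262),(305,262))]
print(np.array(P)); g=np.mean(P,0);print(g,"in tool",(Rt.T@(g-p)))
for z in(.07,.1): 
    a,b,cc,d=[ray(u,v,z) for u,v in((305,190),(341,190),(341,262),(305,262))];print(z,np.linalg.norm(a-b),np.linalg.norm(b-cc))
a,b=ray(280.5,20,.014),ray(284.5,280,.014);d=a-b;print("yaw L",np.arctan2(-d[0],d[1]))
a,b=ray(370,60,.014),ray(365,280,.014);d=a-b;print("yaw R",np.arctan2(-d[0],d[1]))
print(Rt)
E
```

```text
[[ 0.4806 -0.132   0.085 ]
 [ 0.5082 -0.1371  0.085 ]
 [ 0.4982 -0.1948  0.085 ]
 [ 0.4694 -0.1896  0.085 ]]
[ 0.4891 -0.1634  0.085 ] in tool [-0.0039 -0.0009  0.1921]
0.07 0.029296224125884257 0.061273683714630385
0.1 0.026740843105675875 0.055929049275399996
yaw L -0.19002719412943428
yaw R -0.17766980642590402
[[ 0.1801  0.9836 -0.0012]
 [ 0.9836 -0.1801 -0.0003]
 [-0.0005 -0.0011 -1.    ]]
```

Request:
{"fn": "servo_tool", "kwargs": {"rows": [[1, -0.01, 0, 0.1, 0], [1, -0.02, 0, 0.2, 0], [1, -0.03, 0, 0.3, 0], [1, -0.04, 0, 0.4, 0], [1, -0.04, 0, 0.5, 0], [1, -0.04, 0, 0.6, 0], [1, -0.04, 0, 0.7, 0], [1, -0.04, 0, 0.8, 0], [1, -0.04, 0, 0.9, 0], [1, -0.04, 0, 1, 0]]}}

```text
t: 10.4
tcp_pos: [0.4906, -0.1635, 0.1767]
tool_rot: [0.768, 0.64, -0.0, 0.0]
wrist_force: [-0.2, -0.9, -0.7]
finger_gap: 0.0871
finger_force: 0.0
```

Request:
{"fn": "servo_tool", "kwargs": {"rows": [[1, 0, 0, 0.1, 0], [1, 0, 0, 0.2, 0], [1, 0, 0, 0.3, 0], [1, 0, 0, 0.4, 0], [1, 0, 0, 0.5, 0], [1, 0, 0, 0.6, 0], [1, 0, 0, 0.7, 0], [1, 0, 0, 0.8, 0], [1, 0, 0, 0.9, 0], [1, 0, 0, 1, 0]]}}

```text
t: 11.4
tcp_pos: [0.4906, -0.1636, 0.0767]
tool_rot: [0.768, 0.64, -0.0, 0.0]
wrist_force: [0.7, -0.3, -0.2]
finger_gap: 0.0866
finger_force: 0.0
```

Request:
{"fn": "servo_tool", "kwargs": {"rows": [[1, 0, 0, 0.05, 0], [1, 0, 0, 0.09, 0], [1, 0, 0, 0.09, 0], [0, 0, 0, 0.09, 0], [0, 0, 0, 0.09, 0], [0, 0, 0, 0.09, 0], [0, 0, 0, 0.09, 0], [0, 0, 0, 0.09, 0], [0, 0, 0, 0.09, 0], [0, 0, 0, 0.09, 0]], "newtons": 50}}

```text
t: 12.4
tcp_pos: [0.4906, -0.1635, 0.0686]
tool_rot: [0.768, 0.64, -0.0, 0.0]
wrist_force: [0.6, -0.3, -0.8]
finger_gap: 0.0388
finger_force: 0.0
```

```bash
python3 - <<'E'
from bench import env
import cv2,numpy as np
np.set_printoptions(precision=4,suppress=True)
for i in range(4):
    o=env.observe(); print(o["t"],o["tcp_pos"],o["tool_rot"],o["moment"],o["wrist_force"],o["finger_gap"],o["finger_force"])
    n=("scene","top","wrist")[i%3]; im=env.snapshot(n); cv2.imwrite(f"pics/g_{n}.png",im[:,:,::-1])
E
```

```text
12.4 [ 0.4906 -0.1635  0.0686] [ 0.7681  0.6403 -0.      0.    ] [-0.1034  0.0846 -0.0724] [ 0.6214 -0.2617 -0.762 ] 0.038817723386846595 0.0
12.45 [ 0.4906 -0.1635  0.0686] [ 0.7681  0.6403 -0.      0.    ] [-0.0576  0.0497 -0.0015] [-0.2553  0.1653 -0.1598] 0.035359488416652776 0.0
12.5 [ 0.4897 -0.1634  0.0684] [ 0.7682  0.6403 -0.0006 -0.0009] [ 0.4499  2.9678 -0.084 ] [-12.686   2.712  10.849] 0.03132803469059639 6.377160642296076
12.55 [ 0.4893 -0.1633  0.0683] [ 0.7683  0.6401 -0.0007 -0.0012] [ 0.3709  1.6459 -0.2681] [-6.7751  1.644   7.4934] 0.029606354164454896 49.986476143822074
```

```bash
python3 - <<'E'
import cv2,numpy as np
a=cv2.imread("pics/g_scene.png")[120:310,205:365]; b=cv2.imread("pics/g_top.png")[170:300,280:440]
a=cv2.resize(a,None,fx=2.5,fy=2.5,interpolation=2); b=cv2.resize(b,None,fx=2.5,fy=2.5,interpolation=2)
o=np.zeros((600,800,3),np.uint8); o[:a.shape[0],:400]=a; o[:b.shape[0],400:]=b
cv2.imwrite("pics/g_ab.png",o)
E
```

```text
(no output)
```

View pics/g_ab.png

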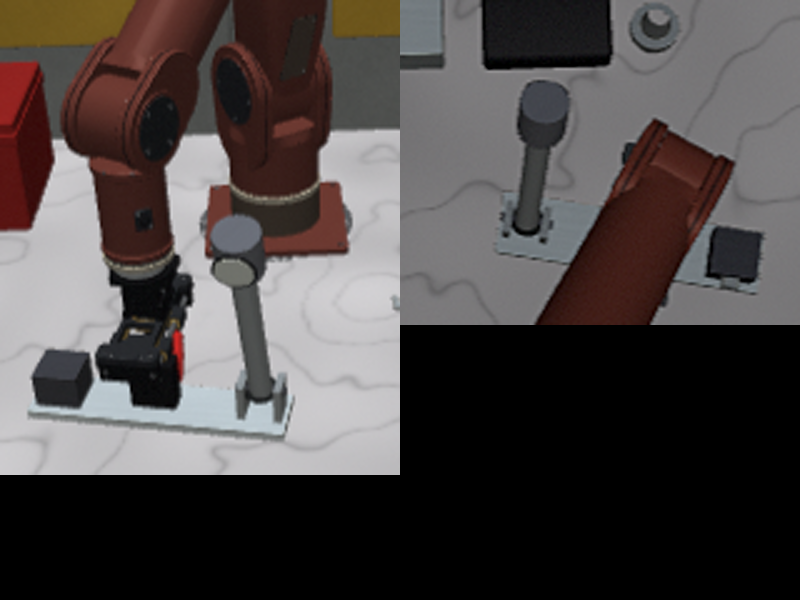

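```bash
cat > meas.py <<'E'
from h import *
from scipy.spatial.transform import Rotation as R
from scipy.ndimage import map_coordinates
import json,os
Z0=.0683
def foot(o):
    Rt=R.from_quat(o["tool_rot"]).as_matrix(); M=np.stack([Rt[:,1],Rt[:,0],-Rt[:,2]],1)  # foot axes in world
    return M,np.array(o["tcp_pos"])-M@[0,0,Z0]
A=np.linspace(0,2*np.pi,60,endpoint=False)
circ=lambda r,z:np.stack([r*np.cos(A),r*np.sin(A),0*A+z],1)
def hull(P): return cv2.convexHull(P.astype(np.float32))[:,0].astype(float)
def edges(n,o,th):
    """th: world lean about foot y"""
    M,p=foot(o); h=p+M@[0,.14,.05]; yaw=np.arctan2(-M[0,1],M[1,1])
    Rc=R.from_euler('zy',[yaw,th]).as_matrix() if 0 else (R.from_euler('z',yaw)*R.from_euler('y',th)).as_matrix()
    f=lambda L:proj(n,L@Rc.T+h)
    out=[]
    H=hull(np.vstack([f(circ(.028,.235)),f(circ(.028,.295))])); out.append((H,True))
    T=hull(np.vstack([f(circ(.015,.03)),f(circ(.015,.235))])); out.append((T,False))
    pts=[];nr=[]
    cT=f(np.array([[0,0,.045],[0,0,.225]]));ax=cT[1]-cT[0];Lx=np.linalg.norm(ax);ax/=Lx
    for Hh,hd in out:
        N=np.roll(Hh,-1,0)
        for a,b in zip(Hh,N):
            L=np.linalg.norm(b-a)
            if L<1e-6: continue
            m=max(1,int(L*2)); t=(np.arange(m)+.5)/m; q=a+(b-a)*t[:,None]; d=(b-a)/L
            s=(q-cT[0])@ax
            if hd: k=np.ones(m,bool)
            else: k=(s>3)&(s<Lx*.8)&(abs(d@ax)>.9)
            pts.append(q[k]);nr.append(np.repeat([[d[1],-d[0]]],k.sum(),0))
    return np.vstack(pts),np.vstack(nr)
def grad(im):
    g=cv2.GaussianBlur(im.astype(np.float32),(0,0),.8); 
    return [np.gradient(g[:,:,c]) for c in range(3)]
def score(G,P,N,off):
    s=0; xy=[P[:,1]+off[1],P[:,0]+off[0]]
    for gy,gx in G:
        s=s+np.abs(map_coordinates(gx,xy,order=1)*N[:,0]+map_coordinates(gy,xy,order=1)*N[:,1])
    return s.mean()
def lean(n,im,o,off,ths=np.arange(-.34,.341,.004)):
    G=grad(im); S=np.array([score(G,*edges(n,o,t),off) for t in ths]); i=S.argmax(); 
    t2=ths[i]+np.arange(-.012,.0121,.001); S2=np.array([score(G,*edges(n,o,t),off) for t in t2])
    w=np.clip(S2-.9*S2.max(),0,None); return (w*t2).sum()/w.sum(),S.max(),S.max()/np.median(S)
OFF=json.load(open('off.json')) if os.path.exists('off.json') else {}
E
python3 - <<'E'
from meas import *
o=dict(env.observe()); o["tcp_pos"]=[.4893,-.1633,.0683]; q=np.array([.768,.640,0,0]);o["tool_rot"]=q/np.linalg.norm(q)
off={}
for n in("scene","top"):
    im=cv2.imread(f"pics/g_{n}.png"); G=grad(im); P,N=edges(n,o,.30)
    g=np.arange(-6,6.1,.25); S=np.array([[score(G,P,N,(u,v)) for u in g] for v in g]); v,u=np.unravel_index(S.argmax(),S.shape)
    off[n]=[g[u],g[v]]; print(n,off[n],S.max(),np.median(S),lean(n,im,o,off[n]),lean(n,im,o,(0,0)))
json.dump(off,open("off.json","w"))
E
```

```text
scene [np.float64(0.0), np.float64(1.0)] 85.61459470456462 19.852070043068995 (np.float64(0.30001511775797657), np.float64(85.61459470456462), np.float64(5.82337221480847)) (np.float64(0.3122205212347967), np.float64(85.95431097082832), np.float64(5.642036415446674))
top [np.float64(0.0), np.float64(-1.0)] 68.02523693286295 11.971984521283568 (np.float64(0.29965285914470297), np.float64(68.02523693286295), np.float64(3.4447709999556)) (np.float64(0.3116267694687978), np.float64(66.99836194405016), np.float64(3.4539516186860824))
```

Request:
{"fn": "servo_tool", "kwargs": {"rows": [[0, 0, 0, -0.02, 0], [0, 0, 0, -0.06, 0], [0, 0, 0, -0.12, 0], [0, 0, 0, -0.19, 0], [0, 0, 0, -0.26, 0], [0, 0, 0, -0.33, 0], [0, 0, 0, -0.4, 0], [0, 0, 0, -0.45, 0], [0, 0, 0, -0.49, 0], [0, 0, 0, -0.5, 0]], "newtons": 50}}

```text
t: 13.6
tcp_pos: [0.4908, -0.1635, 0.119]
tool_rot: [0.768, 0.64, 0.0, 0.0]
wrist_force: [-0.0, -0.3, -8.2]
finger_gap: 0.0297
finger_force: 50.0
```

```bash
cat > look.py <<'E'
from meas import *
import sys
np.set_printoptions(precision=4,suppress=True)
def look(tag=None):
    r=[]
    for n in ("top","scene"):
        o=env.observe(); im=env.snapshot(n)[:,:,::-1]
        if tag: cv2.imwrite(f"pics/{tag}_{n}.png",im)
        M,p=foot(o); r.append((o["t"],)+tuple(lean(n,im,o,OFF[n])))
    yaw=np.arctan2(-M[0,1],M[1,1])
    return dict(t=r[0][0],th=[x[1] for x in r],q=[x[3] for x in r],foot=p,hinge=p+M@[0,.14,.05],yaw=yaw,tilt=np.arcsin(M[:,2]@[np.cos(yaw),np.sin(yaw),0]),tilty=np.arcsin(-M[2,1]),gap=o["finger_gap"],ff=o["finger_force"],F=np.array(o["wrist_force"]),M=np.array(o["moment"]))
if __name__=="__main__":
    for k,v in look(sys.argv[1] if len(sys.argv)>1 else None).items(): print(k,np.round(v,4))
E
python3 look.py lift
```

```text
t 13.6
th [0.3011 0.2962]
q [3.4702 4.8322]
foot [ 0.4907 -0.1635  0.0506]
hinge [ 0.5159 -0.0258  0.1006]
yaw -0.1809
tilt -0.0003
tilty -0.0001
gap 0.0296
ff 49.9508
F [ 0.8701 -0.2403 -9.0526]
M [ 0.0065  0.2308 -0.0111]
```

Request:
{"fn": "servo_tool", "kwargs": {"rows": [[0, 0, -0.05, 0, -0.015], [0, 0, -0.14, 0, -0.043], [0, 0, -0.22, 0, -0.067], [0, 0, -0.29, 0, -0.088], [0, 0, -0.35, 0, -0.106], [0, 0, -0.4, 0, -0.122], [0, 0, -0.44, 0, -0.134], [0, 0, -0.47, 0, -0.143], [0, 0, -0.49, 0, -0.149], [0, 0, -0.5, 0, -0.152]]}}

```text
t: 14.7
tcp_pos: [0.4414, -0.1545, 0.1186]
tool_rot: [0.743, 0.669, 0.0, 0.0]
wrist_force: [0.4, -0.3, -8.5]
finger_gap: 0.0293
finger_force: 50.0
```

```bash
cat > ctl.py <<'E'
from look import *
from scipy.optimize import lsq_linear
KAP=.0561/.013; CI=.003/.013; FR=.0004/.013
FORK=np.array([.496,.3126]); FY=-.105
EX=np.array([np.cos(FY),np.sin(FY)]); EY=np.array([-np.sin(FY),np.cos(FY)])
LAG=.02; DT=.005
def sim(X,pos):
    """X=[th,om,lam2,d]; pos: lateral positions at knots 0.1 s, pos[0]=start at rest. Linear interpolation, first-order lag."""
    th,om,l2,d=X; x=pos[0]; v=0.
    for k in range(1,len(pos)):
        for i in range(20):
            c=pos[k-1]+(pos[k]-pos[k-1])*(i+1)/20; vn=(c-x)/LAG; vn=v+(vn-v)*.4; om-=KAP*(vn-v); v=vn; x+=v*DT
            a=l2*th+d-CI*om; f=FR*np.tanh(om/.004); om+=(a-f)*DT; th+=om*DT
            if abs(th)>.3: th=.3*np.sign(th); om=0. if om*th>0 else om
    return np.array([th,om,l2,d])
def predict(X,P,pos):
    Y=sim(X,pos); e=1e-4; F=np.stack([(sim(X+e*np.eye(4)[i],pos)-Y)/e for i in range(4)],1)
    T=.1*(len(pos)-1); Q=np.diag([.003,.012,.03,.01])**2*T; return Y,F@P@F.T+Q
def update(X,P,z,s):
    H=np.array([[1.,0,0,0]]); S=(H@P@H.T)[0,0]+s*s; K=(P@H.T/S)[:,0]; return X+K*(z-X[0]),(np.eye(4)-np.outer(K,H))@P
def plan(X,ncalls,s0,target,vmax=.03,nonneg=False,wpos=1.,wth=.3,wv=30.):
    """returns velocities (m per row) for horizon, minimising terminal state, jerk etc."""
    per=11; N=per*ncalls; free=[k for k in range(N) if k%per<10]
    l2,d=X[2],X[3]; Ad=np.eye(2); A=np.array([[0,1],[l2,-CI]])
    from scipy.linalg import expm
    M=expm(np.block([[A,np.array([[0],[d]])],[np.zeros((1,3))]])*.1); Ad=M[:2,:2]; bd=M[:2,2]
    # state at knot k, before impulse at the knot; vel row k => impulse (v_k - v_{k-1})/0.1 at knot k
    n=N; C=np.array(X[:2]); L=np.zeros((2,n)); rows=[];rhs=[]
    for k in range(N):
        imp=np.zeros(n); imp[k]+=1
        if k: imp[k-1]-=1
        L[1]-=KAP*imp/.1; L=Ad@L; C=Ad@C+bd
        rows.append(wth*L[0]);rhs.append(-wth*C[0])
        rows.append(wv*imp*.1);rhs.append(0)
        g=np.zeros(n);g[:k+1]=1; rows.append(.1*wpos*g);rhs.append(.1*wpos*(target-s0))
    e=np.zeros(n);e[-2]=1; rows.append(300*e);rhs.append(0)
    rows+= [200*(L[0]),200*L[1]]; eq=-d/l2; rhs+= [200*(eq*.0-C[0]),200*(-C[1])]
    g=np.ones(n); rows.append(20*wpos*g);rhs.append(20*wpos*(target-s0))
    lo=np.full(n,-vmax);hi=np.full(n,vmax)
    for k in range(N):
        if k not in free: lo[k]=-1e-6;hi[k]=1e-6
    if nonneg: lo[:10]=-1e-6
    r=lsq_linear(np.array(rows),np.array(rhs),bounds=(lo,hi)); return r.x
def save(**k): json.dump({a:(b.tolist() if hasattr(b,'tolist') else b) for a,b in k.items()},open('st.json','w'))
def step(ncalls=3,target=0.,first=False,tag=None,along=0.,**kw):
    """look, update the filter with the last rows, plan next lateral rows"""
    m=look(tag); s0=(m["hinge"][:2]-FORK)@EX; y0=(m["hinge"][:2]-FORK)@EY
    if first: X=np.array([.3,0,3.4,0.]);P=np.diag([.003,.003,.8,.1])**2
    else:
        st=json.load(open('st.json')); X=np.array(st['X']);P=np.array(st['P']); X,P=predict(X,P,[0]+st['pos']); pr=X.copy()
        print("predicted",pr)
        if m["q"][0]>2.3:X,P=update(X,P,m["th"][0],.005)
        X,P=predict(X,P,[0,0]); # look time 0.1 s; the second picture lies at its middle
        if m["q"][1]>3:X,P=update(X,P,m["th"][1]+X[1]*.05,.006)
    print("t",m["t"],"meas",np.round(m["th"],4),"q",np.round(m["q"],2),"X",X,"sd",np.sqrt(np.diag(P)))
    print("s",s0,"y",y0,"footz",m["foot"][2],"yaw",m["yaw"],"tilt",m["tilt"],m["tilty"],"gap",m["gap"])
    v=plan(X,ncalls,s0,target,**kw); pos=np.round(np.cumsum(v[:10])/.1*200)/200
    Y=sim(X,[0]+list(pos*.1)); print("dy rows",pos.tolist(),"-> expect th,om",Y[:2],"s",s0+pos[-1]*.1)
    mid=[sim(X,[0]+list(pos[:k]*.1))[0] for k in (2,4,6,8)]; print("th mid",np.array(mid),"sum later",v[11:].sum())
    save(X=X,P=P,pos=(pos*.1).tolist())
    return m
E
python3 - <<'E'
from ctl import *
step(ncalls=2,first=True,nonneg=True,wpos=.05,vmax=.03)
E
```

```text
t 14.7 meas [0.3048 0.292 ] q [3.89 2.69] X [0.3 0.  3.4 0. ] sd [0.003 0.003 0.8   0.1  ]
s -0.005443530896301392 y -0.3302720009235207 footz 0.05029028711083644 yaw -0.10493122098940691 tilt -1.408541790319567e-05 -1.7619642261904083e-05 gap 0.029695453873135828
dy rows [0.27, 0.57, 0.82, 0.985, 1.08, 1.125, 1.14, 1.14, 1.14, 1.14] -> expect th,om [-0.0136  0.1258] s 0.1085564691036986
th mid [ 0.0955 -0.0461 -0.0682 -0.0415] sum later -0.009964651448575878
```

```bash
python3 - <<'E'
from ctl import *
st=json.load(open('st.json'));X=np.array(st['X'])
for wv,wth in((30,.3),(10,.3),(10,2)):
    v=plan(X,1,-.0054,.07,nonneg=True,wpos=.02,wv=wv,wth=wth,vmax=.03);pos=np.round(np.cumsum(v[:10])/.1*200)/200
    print(pos.tolist(),[np.round(sim(X,[0]+list(pos[:k]*.1))[:2],3).tolist() for k in(3,5,7,10)])
    for l2,d in((2.4,0),(4.6,0),(3.4,.1),(3.4,-.1)): print(sim(np.array([.3,0,l2,d]),[0]+list(pos*.1))[:2])
save(X=X,P=np.array(st['P']),pos=(pos*.1).tolist())
E
```

```text
[0.3, 0.6, 0.9, 1.075, 1.075, 1.075, 1.075, 1.075, 1.075, 1.075] [[-0.025, -1.064], [-0.076, 0.197], [-0.043, 0.141], [-0.008, 0.099]]
[-0.0408  0.0591]
[0.0478 0.202 ]
[0.0535 0.2483]
[-0.0682 -0.0414]
[0.3, 0.6, 0.9, 1.075, 1.075, 1.075, 1.075, 1.075, 1.075, 1.075] [[-0.025, -1.064], [-0.076, 0.197], [-0.043, 0.141], [-0.008, 0.099]]
[-0.0408  0.0591]
[0.0478 0.202 ]
[0.0535 0.2483]
[-0.0682 -0.0414]
[0.3, 0.6, 0.9, 1.075, 1.075, 1.075, 1.075, 1.075, 1.075, 1.075] [[-0.025, -1.064], [-0.076, 0.197], [-0.043, 0.141], [-0.008, 0.099]]
[-0.0408  0.0591]
[0.0478 0.202 ]
[0.0535 0.2483]
[-0.0682 -0.0414]
```

```bash
python3 - <<'E'
s=open('ctl.py').read()
s=s.replace("if nonneg: lo[:10]=-1e-6","if nonneg: lo[:4]=-1e-6")
s=s.replace("rows+= [200*(L[0]),200*L[1]]; eq=-d/l2; rhs+= [200*(eq*.0-C[0]),200*(-C[1])]",
"lam=np.sqrt(l2+CI*CI/4)-CI/2; eq=-d/l2\n    rows+=[200*(L[0]+L[1]/(lam+CI)),10*L[0],10*L[1]]; rhs+=[200*(eq-C[0]-C[1]/(lam+CI)),-10*C[0],-10*C[1]]")
open('ctl.py','w').write(s)
E
python3 - <<'E'
from ctl import *
st=json.load(open('st.json'));X=np.array(st['X'])
for wv,wth in((100,.3),(30,.3),(100,3)):
    v=plan(X,1,-.0054,.07,nonneg=True,wpos=.02,wv=wv,wth=wth,vmax=.03);pos=np.round(np.cumsum(v[:10])/.1*200)/200
    print(pos.tolist(),[np.round(sim(X,[0]+list(pos[:k]*.1))[:2],3).tolist() for k in(3,5,7,10)])
    for l2,d in((2.4,0),(4.6,0),(3.4,.1),(3.4,-.1)): print(sim(np.array([.3,0,l2,d]),[0]+list(pos*.1))[:2])
E
```

```text
[0.24, 0.54, 0.84, 1.095, 1.25, 1.29, 1.225, 1.095, 0.975, 0.975] [[0.002, -1.049], [-0.135, -0.437], [-0.102, 0.411], [0.034, 0.069]]
[0.003  0.0356]
[0.0898 0.1679]
[0.0954 0.2173]
[-0.0247 -0.071 ]
[0.3, 0.6, 0.89, 1.095, 1.205, 1.22, 1.16, 1.045, 0.935, 0.935] [[-0.022, -1.021], [-0.124, -0.27], [-0.084, 0.371], [0.038, 0.063]]
[0.0112 0.034 ]
[0.0861 0.1499]
[0.0994 0.2123]
[-0.0225 -0.0809]
[0.3, 0.6, 0.89, 1.04, 1.105, 1.13, 1.13, 1.09, 1.01, 1.01] [[-0.022, -1.021], [-0.084, -0.073], [-0.064, 0.145], [0.021, 0.097]]
[-0.0113  0.0569]
[0.0749 0.1969]
[0.0817 0.2444]
[-0.0396 -0.0473]
```

```bash
cat >> ctl.py <<'E'
from scipy.optimize import least_squares
def mode(Y):
    l2=Y[2]; lam=np.sqrt(l2+CI*CI/4)-CI/2; return Y[0]+Y[3]/l2+Y[1]/(lam+CI)
E
python3 - <<'E'
from ctl import *
st=json.load(open('st.json'));X=np.array(st['X'])
def prof(A,n): # smooth step over n rows
    t=np.arange(1,n+1)/n; return [0]*(10-n)+list(A*(3*t**2-2*t**3))
for n in(5,6):
  for A in(.07,.075,.08,.085,.09,.095):
    p=np.round(np.array(prof(A,n))/.1*200)/200; Y=sim(X,[0]+list(p*.1)+[p[-1]*.1]); print(n,A,p.tolist(),np.diff(p).max(),Y[:2],mode(Y),[round(mode(sim(np.array([.3,0,l2,d]),[0]+list(p*.1)+[p[-1]*.1])),3) for l2,d in((2.4,0),(4.6,0),(3.4,.1),(3.4,-.1))])
E
```

```text
5 0.07 [0.0, 0.0, 0.0, 0.0, 0.0, 0.075, 0.245, 0.455, 0.625, 0.7] 0.21000000000000002 [0.157  0.4301] 0.37612250684155357 [np.float64(0.3), np.float64(0.479), np.float64(0.459), np.float64(0.293)]
5 0.075 [0.0, 0.0, 0.0, 0.0, 0.0, 0.08, 0.265, 0.485, 0.67, 0.75] 0.21999999999999997 [0.1325 0.4107] 0.3417270011589072 [np.float64(0.27), np.float64(0.44), np.float64(0.425), np.float64(0.261)]
5 0.08 [0.0, 0.0, 0.0, 0.0, 0.0, 0.085, 0.28, 0.52, 0.715, 0.8] 0.24 [0.1081 0.3916] 0.30763574208447303 [np.float64(0.24), np.float64(0.401), np.float64(0.391), np.float64(0.227)]
5 0.085 [0.0, 0.0, 0.0, 0.0, 0.0, 0.09, 0.3, 0.55, 0.76, 0.85] 0.25000000000000006 [0.084  0.3751] 0.2750945699925657 [np.float64(0.209), np.float64(0.362), np.float64(0.356), np.float64(0.192)]
5 0.09 [0.0, 0.0, 0.0, 0.0, 0.0, 0.095, 0.315, 0.585, 0.805, 0.9] 0.26999999999999996 [0.0595 0.3557] 0.24074605125319476 [np.float64(0.179), np.float64(0.323), np.float64(0.323), np.float64(0.158)]
5 0.095 [0.0, 0.0, 0.0, 0.0, 0.0, 0.1, 0.335, 0.615, 0.85, 0.95] 0.27999999999999997 [0.035 0.336] 0.20610942971712945 [np.float64(0
[... 554 characters left out ...]
.4904] 0.41684143145340186 [np.float64(0.312), np.float64(0.56), np.float64(0.516), np.float64(0.318)]
6 0.085 [0.0, 0.0, 0.0, 0.0, 0.065, 0.22, 0.425, 0.63, 0.785, 0.85] 0.20500000000000002 [0.141  0.4667] 0.37879558047066675 [np.float64(0.279), np.float64(0.516), np.float64(0.478), np.float64(0.28)]
6 0.09 [0.0, 0.0, 0.0, 0.0, 0.065, 0.235, 0.45, 0.665, 0.835, 0.9] 0.21500000000000002 [0.1154 0.4431] 0.341151780492049 [np.float64(0.246), np.float64(0.472), np.float64(0.44), np.float64(0.242)]
6 0.095 [0.0, 0.0, 0.0, 0.0, 0.07, 0.245, 0.475, 0.705, 0.88, 0.95] 0.22999999999999998 [0.0895 0.4193] 0.30313897555146296 [np.float64(0.214), np.float64(0.428), np.float64(0.402), np.float64(0.204)]
```

```bash
python3 - <<'E'
from ctl import *
st=json.load(open('st.json'));X=np.array(st['X'])
for p in ([-.02,-.06,-.1,-.14,-.18,-.05,.25,.6,.88,1.0],[-.02,-.06,-.1,-.15,-.2,-.1,.2,.54,.87,1.0],[-.03,-.08,-.13,-.18,-.2,-.04,.28,.61,.9,.97]):
    p=np.array(p);Y=sim(X,[0]+list(p*.1)+[p[-1]*.1]); print(p.tolist(),np.diff(p).max(),Y[:2],mode(Y),[(round(mode(W),3),round(W[0],3)) for W in [sim(np.array([.3,0,l2,d]),[0]+list(p*.1)+[p[-1]*.1]) for l2,d in((2.4,0),(4.6,0),(3.4,.1),(3.4,-.1))]])
E
```

```text
[-0.02, -0.06, -0.1, -0.14, -0.18, -0.05, 0.25, 0.6, 0.88, 1.0] 0.35 [-0.1932 -0.0098] -0.19822672086610763 [(np.float64(-0.232), np.float64(-0.215)), (np.float64(-0.15), np.float64(-0.163)), (np.float64(-0.115), np.float64(-0.174)), (np.float64(-0.28), np.float64(-0.212))]
[-0.02, -0.06, -0.1, -0.15, -0.2, -0.1, 0.2, 0.54, 0.87, 1.0] 0.34 [-0.2258 -0.0567] -0.2546548578073001 [(np.float64(-0.291), np.float64(-0.248)), (np.float64(-0.206), np.float64(-0.196)), (np.float64(-0.173), np.float64(-0.207)), (np.float64(-0.338), np.float64(-0.245))]
[-0.03, -0.08, -0.13, -0.18, -0.2, -0.04, 0.28, 0.61, 0.9, 0.97] 0.32999999999999996 [-0.1633  0.0431] -0.14130644227204767 [(np.float64(-0.214), np.float64(-0.205)), (np.float64(-0.04), np.float64(-0.106)), (np.float64(-0.042), np.float64(-0.136)), (np.float64(-0.239), np.float64(-0.19))]
```

```bash
python3 - <<'E'
from ctl import *
st=json.load(open('st.json'));X=np.array(st['X'])
for p in ([-.02,-.06,-.1,-.14,-.18,-.08,.16,.43,.64,.72],[-.02,-.06,-.1,-.15,-.18,-.08,.15,.42,.68,.78],[-.02,-.06,-.1,-.15,-.18,-.08,.17,.46,.74,.84]):
    p=np.array(p);Y=sim(X,[0]+list(p*.1)+[p[-1]*.1]); print(p.tolist(),np.diff(p).max(),Y[:2],mode(Y),[(round(mode(W),3),round(W[0],3)) for W in [sim(np.array([.3,0,l2,d]),[0]+list(p*.1)+[p[-1]*.1]) for l2,d in((2.4,0),(4.6,0),(3.4,.1),(3.4,-.1))]])
E
```

```text
[-0.02, -0.06, -0.1, -0.14, -0.18, -0.08, 0.16, 0.43, 0.64, 0.72] 0.27 [-0.0568  0.0946] -0.008553026799691395 [(np.float64(-0.066), np.float64(-0.086)), (np.float64(0.065), np.float64(-0.018)), (np.float64(0.075), np.float64(-0.038)), (np.float64(-0.092), np.float64(-0.076))]
[-0.02, -0.06, -0.1, -0.15, -0.18, -0.08, 0.15, 0.42, 0.68, 0.78] 0.27 [-0.0449  0.1713] 0.04233745708183201 [(np.float64(-0.057), np.float64(-0.097)), (np.float64(0.096), np.float64(-0.013)), (np.float64(0.141), np.float64(-0.018)), (np.float64(-0.056), np.float64(-0.071))]
[-0.02, -0.06, -0.1, -0.15, -0.18, -0.08, 0.17, 0.46, 0.74, 0.84] 0.29000000000000004 [-0.0741  0.148 ] 0.0013648326594011412 [(np.float64(-0.094), np.float64(-0.124)), (np.float64(0.05), np.float64(-0.044)), (np.float64(0.1), np.float64(-0.048)), (np.float64(-0.097), np.float64(-0.101))]
```

Request:
{"fn": "servo_tool", "kwargs": {"rows": [[0, 0, -0.02, 0, 0], [0, 0, -0.06, 0, 0], [0, 0, -0.1, 0, 0], [0, 0, -0.14, 0, 0], [0, 0, -0.18, 0, 0], [0, 0, -0.08, 0, 0], [0, 0, 0.16, 0, 0], [0, 0, 0.43, 0, 0], [0, 0, 0.64, 0, 0], [0, 0, 0.72, 0, 0]]}}

```text
t: 15.8
tcp_pos: [0.5149, -0.1618, 0.1185]
tool_rot: [0.743, 0.67, -0.0, 0.001]
wrist_force: [-0.7, 0.1, -7.7]
finger_gap: 0.0296
finger_force: 50.0
```

```bash
python3 - <<'E'
s=open('ctl.py').read()
s=s.replace("""M=expm(np.block([[A,np.array([[0],[d]])],[np.zeros((1,3))]])*.1); Ad=M[:2,:2]; bd=M[:2,2]""",
"""B=np.block([[A,np.array([[0],[d]])],[np.zeros((1,3))]]); M=expm(B*.1); Ad=M[:2,:2]; bd=M[:2,2]; A2=expm(B*.07)[:2,:2]""")
s=s.replace("L[1]-=KAP*imp/.1; L=Ad@L; C=Ad@C+bd","L=Ad@L-KAP/.1*np.outer(A2[:,1],imp); C=Ad@C+bd")
open('ctl.py','w').write(s)
import json
st=json.load(open('st.json'));st['pos']=[-.002,-.006,-.01,-.014,-.018,-.008,.016,.043,.064,.072];json.dump(st,open('st.json','w'))
from ctl import *
step(ncalls=4,target=0.,wpos=.3,wth=1,wv=30,tag="r1")
E
```

```text
predicted [-0.0622 -0.226   3.4     0.    ]
t 15.8 meas [-0.0452 -0.0559] q [3.37 1.62] X [-0.0639 -0.185   3.8539  0.0381] sd [0.0071 0.0351 0.4754 0.0847]
s 0.06837414207959816 y -0.32997788691991214 footz 0.050231233614010426 yaw -0.10369405166413567 tilt -0.000608502863387263 0.0016733955328995683 gap 0.029926887439362858
dy rows [-0.18, -0.31, -0.38, -0.42, -0.455, -0.485, -0.52, -0.555, -0.585, -0.615] -> expect th,om [0.0279 0.0188] s 0.006874142079598161
th mid [0.0197 0.031  0.0249 0.026 ] sum later -0.010420915473318157
```

```bash
python3 - <<'E'
s=open('ctl.py').read()
s=s.replace("LAG=.02","LAG=.012").replace("expm(B*.07)","expm(B*.085)")
a=s.index("        print(\"predicted\"")
b=s.index("    print(\"t\",m[\"t\"]")
s=s[:a]+"""        print("predicted",pr)
        X,P=fuse(st,m)
"""+s[b:]
s=s.replace("X,P=predict(X,P,[0]+st['pos']); pr=X.copy()","pr=sim(X,[0]+st['pos'])")
s=s.replace("def save(","""def fuse(st,m):
    # joint update of the state at the end of the look (0.1 s hold after the rows): z at 0 and 0.05 s into the hold
    X=np.array(st['X']);P=np.array(st['P']);pos=[0]+st['pos'];pe=pos+[pos[-1]]
    g=lambda x:np.array([sim(x,pos)[0],.5*(sim(x,pos)[0]+sim(x,pe)[0])]); e=1e-4; z=g(X)
    J=np.stack([(g(X+e*np.eye(4)[i])-z)/e for i in range(4)],1)
    X1,P1=predict(X,P,pe); F=np.stack([(sim(X+e*np.eye(4)[i],pe)-X1)/e for i in range(4)],1)
    Q=P1-F@P@F.T; Fi=np.linalg.pinv(F); H=J@Fi; H=np.where(np.isfinite(H),H,0)
    if abs(F[0,0])+abs(F[1,0])<1e-6: H=np.array([[1,-.1,0,0],[1,-.05,0,0.]])   # came off the stop: F singular
    k=[i for i,ok in enumerate((m["q"][0]>2.3,m["q"][1]>1.4)) if ok]; H=H[k]
    r=np.array([m["th"][i] for i in k])-z[k]; S=H@P1@H.T+np.diag([(.005,.008)[i]**2 for i in k]); K=P1@H.T@np.linalg.inv(S)
    return X1+K@r,(np.eye(4)-K@H)@P1
def save(""")
open('ctl.py','w').write(s)
from ctl import *
pos=[-.002,-.006,-.01,-.014,-.018,-.008,.016,.043,.064,.072]
st=dict(X=[.3,0,3.4,0],P=np.diag([.003,.003,.8,.1])**2,pos=pos)
X0=np.array(st['X']);print(sim(X0,[0]+pos),sim(X0,[0]+pos+[pos[-1]]))
X,P=fuse(st,dict(th=[-.0452,-.0559],q=[3.37,1.62]));print(X,np.sqrt(np.diag(P)))
v=plan(X,4,.0684,0.,wpos=.3,wth=1,wv=30);pos=np.round(np.cumsum(v[:10])/.1*200)/200
print(pos.tolist(),[sim(X,[0]+list(pos[:k]*.1))[:2] for k in(3,6,10)],[sim(Z,[0]+list(pos*.1))[:2] for Z in (X+[0,.08,0,0],X-[0,.08,0,0])],v[11:].sum())
save(X=X,P=P,pos=(pos*.1).tolist())
E
```

```text
[-0.0686 -0.241   3.4     0.    ] [-0.0618  0.0785  3.4     0.    ]
[-0.0391  0.129   4.0063  0.0212] [0.006  0.0357 0.4763 0.0829]
[0.045, 0.085, 0.105, 0.12, 0.125, 0.125, 0.125, 0.12, 0.11, 0.1] [array([-0.0508, -0.0008]), array([-0.0439,  0.0237]), array([-0.0386, -0.0024])] [array([0.0769, 0.2213]), array([-0.1463, -0.1926])] -0.07160290688368107
```

```bash
python3 - <<'E'
from ctl import *
st=json.load(open('st.json'));st['pos']=[];json.dump(st,open('st.json','w'))
step(ncalls=4,target=0.,wpos=.3,wth=1,wv=30,tag="r2")
E
```

```text
predicted [-0.0391  0.129   4.0063  0.0212]
t 15.9 meas [-0.0217 -0.0241] q [3.43 1.68] X [-0.013   0.1622  3.9546  0.0806] sd [0.0055 0.0343 0.4702 0.0737]
s 0.06610122362769032 y -0.3305899215536369 footz 0.050043481078631186 yaw -0.10544002978560511 tilt 0.0011117802716479116 0.0007561452441760477 gap 0.03015089149723957
dy rows [0.14, 0.235, 0.28, 0.3, 0.315, 0.32, 0.325, 0.325, 0.315, 0.305] -> expect th,om [-0.0603  0.0164] s 0.09660122362769032
th mid [-0.0782 -0.0806 -0.0723 -0.0672] sum later -0.08824733568493068
```

Request:
{"fn": "servo_tool", "kwargs": {"rows": [[0, 0, 0.14, 0, 0], [0, 0, 0.235, 0, 0], [0, 0, 0.28, 0, 0], [0, 0, 0.3, 0, 0], [0, 0, 0.315, 0, 0], [0, 0, 0.32, 0, 0], [0, 0, 0.325, 0, 0], [0, 0, 0.325, 0, 0], [0, 0, 0.315, 0, 0], [0, 0, 0.305, 0, 0]]}}

```text
t: 17.0
tcp_pos: [0.5432, -0.1653, 0.1185]
tool_rot: [0.743, 0.669, -0.0, -0.0]
wrist_force: [-0.1, 0.7, -7.6]
finger_gap: 0.0296
finger_force: 50.0
```

```bash
python3 - <<'E'
from ctl import *
step(ncalls=4,target=0.,wpos=.3,wth=1,wv=30,tag="r3")
E
```

```text
predicted [-0.0603  0.0164  3.9546  0.0806]
t 17.0 meas [-0.0885 -0.112 ] q [3.23 1.59] X [-0.1054 -0.1323  4.0958  0.0589] sd [0.0054 0.0265 0.254  0.0237]
s 0.096875806157681 y -0.3302901811978886 footz 0.050243118144487287 yaw -0.10513151513035826 tilt 0.00022529020961993004 -6.694188719227571e-05 gap 0.03010085308459649
dy rows [-0.19, -0.325, -0.395, -0.435, -0.465, -0.5, -0.535, -0.57, -0.605, -0.64] -> expect th,om [0.0068 0.0173] s 0.032875806157681
th mid [-0.0036  0.0089  0.0038  0.0043] sum later -0.03422109980145445
```

Request:
{"fn": "servo_tool", "kwargs": {"rows": [[0, 0, -0.19, 0, 0], [0, 0, -0.325, 0, 0], [0, 0, -0.395, 0, 0], [0, 0, -0.435, 0, 0], [0, 0, -0.465, 0, 0], [0, 0, -0.5, 0, 0], [0, 0, -0.535, 0, 0], [0, 0, -0.57, 0, 0], [0, 0, -0.605, 0, 0], [0, 0, -0.64, 0, 0]]}}

```text
t: 18.1
tcp_pos: [0.4794, -0.1586, 0.1186]
tool_rot: [0.743, 0.669, -0.0, 0.0]
wrist_force: [0.6, -0.6, -7.7]
finger_gap: 0.0295
finger_force: 50.0
```

```bash
python3 - <<'E'
from ctl import *
step(ncalls=4,target=0.,wpos=.3,wth=1,wv=30,tag="r4")
E
```

```text
predicted [0.0068 0.0173 4.0958 0.0589]
t 18.1 meas [-0.0286 -0.0321] q [3.99 1.32] X [-0.0463 -0.1927  4.207   0.0479] sd [0.0062 0.0208 0.1941 0.0199]
s 0.032381939604582036 y -0.3304109670824569 footz 0.0501769893352355 yaw -0.1054797213558073 tilt 0.0005829099831531274 -0.00021336105009505684 gap 0.029555834226145328
dy rows [-0.1, -0.19, -0.28, -0.355, -0.425, -0.485, -0.535, -0.57, -0.59, -0.6] -> expect th,om [ 0.0211 -0.0725] s -0.027618060395417962
th mid [-0.009   0.0182  0.033   0.0346] sum later 0.0202312966626133
```

Request:
{"fn": "servo_tool", "kwargs": {"rows": [[0, 0, -0.1, 0, 0], [0, 0, -0.19, 0, 0], [0, 0, -0.28, 0, 0], [0, 0, -0.355, 0, 0], [0, 0, -0.425, 0, 0], [0, 0, -0.485, 0, 0], [0, 0, -0.535, 0, 0], [0, 0, -0.57, 0, 0], [0, 0, -0.59, 0, 0], [0, 0, -0.6, 0, 0]]}}

```text
t: 19.2
tcp_pos: [0.42, -0.1522, 0.1187]
tool_rot: [0.743, 0.669, 0.0, 0.0]
wrist_force: [0.3, 0.3, -7.9]
finger_gap: 0.0297
finger_force: 50.0
```

```bash
sed -i 's/m\["q"\]\[1\]>1.4)/m["q"][1]>1.15 and abs(m["th"][1]-m["th"][0])<.035)/' ctl.py; python3 - <<'E'
from ctl import *
step(ncalls=4,target=0.,wpos=.3,wth=1,wv=60,tag="r5")
E
```

```text
predicted [ 0.0211 -0.0725  4.207   0.0479]
t 19.2 meas [-0.0837 -0.1122] q [5.92 1.35] X [-0.1209 -0.361   4.3058  0.0288] sd [0.0052 0.0211 0.1893 0.0202]
s -0.026835657418887063 y -0.33029302785708864 footz 0.05033749053299784 yaw -0.1051327887975935 tilt -0.0002360658948674946 -0.00012204075755030319 gap 0.029924993283346638
dy rows [-0.3, -0.6, -0.815, -0.95, -1.03, -1.075, -1.11, -1.13, -1.145, -1.155] -> expect th,om [ 0.086  -0.0204] s -0.14233565741888707
th mid [0.0467 0.1202 0.1132 0.0964] sum later 0.12618097267760128
```

```bash
cat > hist.py <<'E'
import numpy as np
from scipy.optimize import least_squares
P0=[0,-.002,-.006,-.01,-.014,-.018,-.008,.016,.043,.064,.072]
seq=[0]
def add(rows,hold):
    b=seq[-1]; seq.extend([b+r for r in rows]); seq.extend([b+(rows[-1] if rows else 0)]*hold)
Z=[(1.0,-.0452,0),(1.05,-.0559,1),(1.1,-.0217,0),(1.15,-.0241,1),(2.2,-.0885,0),(2.25,-.112,1),(3.3,-.0286,0),(3.35,-.0321,1),(4.4,-.0837,0),(4.45,-.1122,1)]
add(P0[1:],1);add([],1)
A=[.14,.235,.28,.3,.315,.32,.325,.325,.315,.305];B=[-.19,-.325,-.395,-.435,-.465,-.5,-.535,-.57,-.605,-.64];Cc=[-.1,-.19,-.28,-.355,-.425,-.485,-.535,-.57,-.59,-.6]
for r in(A,B,Cc): add([.1*q for q in r],1)
def run(p,seq,th0=.3,om0=0.,stop=.3):
    l2,d,kap,lag,bt,bs,fr=p; DT=.005; th,om=th0,om0; n=(len(seq)-1)*20
    t=np.arange(n+1)*DT; c=np.interp(t-lag,np.arange(len(seq))*.1,seq)
    c=np.convolve(np.pad(c,4,mode='edge'),np.ones(9)/9,'valid') # smooth 45 ms
    v=np.gradient(c,DT); o=np.zeros(n+1);w=np.zeros(n+1);o[0]=th
    for k in range(n):
        om-=kap*(v[k+1]-v[k]); a=l2*th+d-.23*om; om+=(a-fr*np.tanh(om/.004))*DT; th+=om*DT
        if abs(th)>stop: th=stop*np.sign(th); om=0. if om*th>0 else om
        o[k+1]=th;w[k+1]=om
    return t,o,w
def res(p,full=False):
    t,o,w=run(p,seq); r=[np.interp(z[0],t,o)+p[4+z[2]]-z[1] for z in Z]
    pr=[(p[0]-3.4)/.8,p[1]/.12,(p[2]-4.315)/.15,(p[3]-.01)/.015,p[4]/.006,p[5]/.012,(p[6]-.031)/.01]
    return np.array(r) if full else np.concatenate([np.array(r)/.005,pr])
if __name__=="__main__":
    best=None
    for l2 in(2.5,3.4,4.5):
        for d in(-.1,0,.1):
            s=least_squares(res,[l2,d,4.315,.01,0,0,.031],x_scale=[1,.1,.1,.01,.005,.01,.01],diff_step=1e-4)
            if best is None or s.cost<best.cost: best=s
            print(round(s.cost,2),np.round(s.x,4))
    print(np.round(res(best.x,True),4)); t,o,w=run(best.x,seq); print(o[-1],w[-1])
E
python3 hist.py
```

```text
623.56 [ 1.3429 -0.1561  4.4489  0.0049  0.1098  0.137   0.0308]
69.5 [3.1176 0.1135 4.4972 0.0157 0.0464 0.0357 0.0338]
23.72 [3.6860e+00 2.4600e-02 4.2648e+00 1.1700e-02 1.0000e-03 6.0000e-04
 3.1200e-02]
852.47 [ 1.209  -0.0784  4.4654  0.0262  0.134   0.1725  0.0305]
22.17 [3.7079 0.0396 4.3357 0.0129 0.0095 0.006  0.0314]
2208.6 [ 7.1366  0.1988  3.3109 -0.0323 -0.302  -0.3548  0.0347]
589.14 [3.0771 0.0693 5.3087 0.0277 0.1278 0.1318 0.0343]
2208.86 [ 7.0803  0.2036  3.2987 -0.0323 -0.3021 -0.3548  0.0348]
2209.97 [ 8.5061  0.3312  3.5064  0.0273 -0.3004 -0.3544  0.0351]
[ 0.0094  0.0209 -0.0017  0.0049 -0.0093  0.0057 -0.0072 -0.0164 -0.0028
  0.0058]
-0.1298474069974786 -0.35759819802649734
```

Request:
{"fn": "servo_tool", "kwargs": {"rows": [[0, 0, 0.05, 0, 0], [0, 0, 0.16, 0, 0], [0, 0, 0.31, 0, 0], [0, 0, 0.46, 0, 0], [0, 0, 0.59, 0, 0], [0, 0, 0.7, 0, 0], [0, 0, 0.79, 0, 0], [0, 0, 0.86, 0, 0], [0, 0, 0.9, 0, 0], [0, 0, 0.91, 0, 0]]}}

```text
t: 20.3
tcp_pos: [0.5108, -0.1619, 0.1185]
tool_rot: [0.743, 0.669, -0.0, 0.0]
wrist_force: [0.1, -0.0, -8.0]
finger_gap: 0.0297
finger_force: 50.0
```

```bash
python3 look.py f1; python3 - <<'E'
from hist import *
p=[3.7,.03,4.32,.012,0,0,.031]
base=np.array([.02,.06,.1,.14,.18,.08,-.16,-.43,-.64,-.72])
for f,off in((1,0),(1,.03),(1.05,0),(1.1,0),(1.15,0)):
    r=np.round(base*f,2); r[-2:]-=off
    for q in (p,[3.7,-.03,4.32,.012,0,0,.031],[3.4,.03,4.32,.012,0,0,.031]):
        t,o,w=run(q,[0]+list(r*.1)+[r[-1]*.1],th0=-.3); print(f,off,r.tolist(),q[:2],np.round([o[-21],w[-21],o[-1],w[-1],o[-1]+q[1]/q[0]+w[-1]/2.05],4))
E
```

```text
t 20.3
th [0.0502 0.0677]
q [3.6531 1.8434]
foot [ 0.5106 -0.1619  0.0502]
hinge [ 0.5253 -0.0227  0.1002]
yaw -0.105
tilt 0.0002
tilty 0.0002
gap 0.0301
ff 49.967
F [-0.0116 -0.0152 -8.4081]
M [-0.119   0.0952 -0.0374]
1 0 [0.02, 0.06, 0.1, 0.14, 0.18, 0.08, -0.16, -0.43, -0.64, -0.72] [3.7, 0.03] [ 0.0541  0.1307  0.046  -0.1081  0.0013]
1 0 [0.02, 0.06, 0.1, 0.14, 0.18, 0.08, -0.16, -0.43, -0.64, -0.72] [3.7, -0.03] [ 0.0457  0.0965  0.0338 -0.1509 -0.0479]
1 0 [0.02, 0.06, 0.1, 0.14, 0.18, 0.08, -0.16, -0.43, -0.64, -0.72] [3.4, 0.03] [ 0.0621  0.1524  0.0561 -0.0856  0.0232]
1 0.03 [0.02, 0.06, 0.1, 0.14, 0.18, 0.08, -0.16, -0.43, -0.67, -0.75] [3.7, 0.03] [ 0.0672  0.1343  0.0596 -0.0998  0.0191]
1 0.03 [0.02, 0.06, 0.1, 0.14, 0.18, 0.08, -0.16, -0.43, -0.67, -0.75] [3.7, -0.03] [ 0.0588  0.1001  0.0474 -0.1425 -0.0302]
1 0.03 [0.02, 0.06, 0.1, 0.14, 0.18, 0.08, -0.16, -0.43, -0.67, -0.75] [3.4, 0.03] [ 0.0751  0.1555  0.0697 -0.0782  0.0403]
1.05 0 [0.02, 0.06, 0.11, 0.15, 0.19, 0.08, -0.17, -0.45, -0.67, -0.76] [3.7, 0.03] [ 0.0772  0.1782  0.0714 -0.0855  0.0378]
1.05 0 [0.0
[... 275 characters left out ...]
2, 0.09, -0.18, -0.47, -0.7, -0.79] [3.7, 0.03] [ 0.119   0.2487  0.121  -0.0005  0.1289]
1.1 0 [0.02, 0.07, 0.11, 0.15, 0.2, 0.09, -0.18, -0.47, -0.7, -0.79] [3.7, -0.03] [ 0.1106  0.2146  0.1088 -0.0433  0.0795]
1.1 0 [0.02, 0.07, 0.11, 0.15, 0.2, 0.09, -0.18, -0.47, -0.7, -0.79] [3.4, 0.03] [0.1263 0.2658 0.1298 0.0134 0.1452]
1.15 0 [0.02, 0.07, 0.12, 0.16, 0.21, 0.09, -0.18, -0.49, -0.74, -0.83] [3.7, 0.03] [0.1423 0.263  0.1461 0.02   0.1639]
1.15 0 [0.02, 0.07, 0.12, 0.16, 0.21, 0.09, -0.18, -0.49, -0.74, -0.83] [3.7, -0.03] [ 0.1339  0.2288  0.1339 -0.0206  0.1157]
1.15 0 [0.02, 0.07, 0.12, 0.16, 0.21, 0.09, -0.18, -0.49, -0.74, -0.83] [3.4, 0.03] [0.1492 0.2784 0.1544 0.0316 0.1786]
```

```bash
cat > est2.py <<'E'
from hist import *
import hist
D=[.05,.16,.31,.46,.59,.7,.79,.86,.9,.91]
def run2(p,e,seq,th0,om0):
    l2,d,kap,lag,bt,bs,fr=p; DT=.005; th,om=th0,om0; n=(len(seq)-1)*20
    t=np.arange(n+1)*DT; c=np.interp(t-lag,np.arange(len(seq))*.1,seq)
    c=np.convolve(np.pad(c,4,mode='edge'),np.ones(9)/9,'valid'); v=np.gradient(c,DT); o=[th];w=[om]
    for k in range(n):
        om-=kap*(v[k+1]-v[k]); a=l2*th+d-.23*om; om+=(a-fr*np.tanh(om/.004))*DT; th+=om*DT
        if abs(th)>.3 and om*th>0: th=.3*np.sign(th); om=-e*om
        o.append(th);w.append(om)
    return t,np.array(o),np.array(w)
if __name__=="__main__":
  seq=[0]+[.1*x for x in D]+[.091]
  for l2,d in((3.7,.03),(3.7,-.03),(4.1,.03)):
    for e in(0,.2,.3,.4,.5,.6,.7):
      t,o,w=run2([l2,d,4.32,.012,0,0,.031],e,seq,-.13,-.36); print(l2,d,e,np.round([o.min(),t[o.argmin()],o[-21],o[-11],w[-21],o[-1],w[-1]],3))
E
python3 est2.py
```

```text
3.7 0.03 0 [-0.3    0.24  -0.29  -0.288  0.033 -0.289 -0.039]
3.7 0.03 0.2 [-0.3    0.24  -0.253 -0.25   0.054 -0.249 -0.006]
3.7 0.03 0.3 [-0.3    0.24  -0.149 -0.135  0.264 -0.122  0.241]
3.7 0.03 0.4 [-0.3    0.24  -0.044 -0.02   0.475  0.005  0.488]
3.7 0.03 0.5 [-0.3    0.24   0.06   0.095  0.685  0.132  0.736]
3.7 0.03 0.6 [-0.3    0.24   0.164  0.21   0.896  0.259  0.984]
3.7 0.03 0.7 [-0.3    0.24   0.268  0.284  1.106  0.247 -0.719]
3.7 -0.03 0 [-0.3    0.24  -0.291 -0.29   0.02  -0.292 -0.057]
3.7 -0.03 0.2 [-0.3    0.24  -0.268 -0.268  0.007 -0.27  -0.061]
3.7 -0.03 0.3 [-0.3    0.24  -0.164 -0.153  0.214 -0.143  0.179]
3.7 -0.03 0.4 [-0.3    0.24  -0.058 -0.036  0.428 -0.015  0.431]
3.7 -0.03 0.5 [-0.3    0.24   0.047  0.08   0.641  0.114  0.682]
3.7 -0.03 0.6 [-0.3    0.24   0.153  0.197  0.854  0.243  0.933]
3.7 -0.03 0.7 [-0.3    0.24   0.258  0.292  1.068  0.255 -0.718]
4.1 0.03 0 [-0.3    0.24  -0.292 -0.292  0.008 -0.295 -0.075]
4.1 0.03 0.2 [-0.3    0.24  -0.282 -0.283 -0.029 -0.288 -0.105]
4.1 0.03 0.3 [-0.3    0.24  -0.176 -0.167  0.182 -0.159  0.142]
4.1 0.03 0.4 [-0.3    0.24  -0.066 -0.045  0.412 -0.024  0.416]
4.1 0.03 0.5 [-0.3    0.24   0.043  0.076  0.642  0.111  0.69 ]
4.1 0.03 0.6 [-0.3    0.24   0.153  0.198  0.872  0.246  0.964]
4.1 0.03 0.7 [-0.3    0.24   0.262  0.288  1.102  0.25  -0.726]
```

Request:
{"fn": "servo_tool", "kwargs": {"rows": [[0, 0, 0, 0, 0], [0, 0, 0, 0, 0], [0, 0, 0, 0, 0], [0, 0, 0, 0, 0], [0, 0, -0.01, 0, 0], [0, 0, -0.03, 0, 0], [0, 0, -0.06, 0, 0], [0, 0, -0.1, 0, 0], [0, 0, -0.15, 0, 0], [0, 0, -0.2, 0, 0]]}}

```text
t: 21.4
tcp_pos: [0.4901, -0.1597, 0.1185]
tool_rot: [0.743, 0.669, -0.0, -0.0]
wrist_force: [-0.7, 0.3, -8.3]
finger_gap: 0.0296
finger_force: 50.0
```

Request:
{"fn": "servo_tool", "kwargs": {"rows": [[0, 0, -0.06, 0, 0], [0, 0, -0.13, 0, 0], [0, 0, -0.2, 0, 0], [0, 0, -0.27, 0, 0], [0, 0, -0.33, 0, 0], [0, 0, -0.38, 0, 0], [0, 0, -0.42, 0, 0], [0, 0, -0.45, 0, 0], [0, 0, -0.475, 0, 0], [0, 0, -0.49, 0, 0]]}}

```text
t: 22.4
tcp_pos: [0.4418, -0.1546, 0.1186]
tool_rot: [0.743, 0.669, 0.0, 0.0]
wrist_force: [-0.9, 0.0, -8.1]
finger_gap: 0.0296
finger_force: 50.0
```

```bash
python3 look.py f2; python3 - <<'E'
from meas import *
import meas
# consistency of the measurement on stored pictures: head only / tube only, per colour channel
E
```

```text
t 22.4
th [0.3042 0.2918]
q [3.8943 2.5725]
foot [ 0.4416 -0.1546  0.0503]
hinge [ 0.4563 -0.0154  0.1003]
yaw -0.1053
tilt 0.0001
tilty -0.0001
gap 0.0301
ff 49.969
F [-0.5204 -0.7244 -8.8047]
M [-0.0893  0.3029 -0.0045]
```

```bash
cat > ekf.py <<'E'
from ctl import *
import ctl
def prop(X,seq,lag=.012,kap=4.32,fr=.031):
    th,om,l2,d=X[:4]; DT=.005; n=(len(seq)-1)*20; t=np.arange(n+1)*DT
    c=np.interp(t-lag,np.arange(len(seq))*.1,seq); c=np.convolve(np.pad(c,4,mode='edge'),np.ones(9)/9,'valid'); dv=np.diff(np.gradient(c,DT)); o=[th]; W=[om]
    for k in range(n):
        om-=kap*dv[k]; om+=(l2*th+d-CI*om-fr*np.tanh(om/.004))*DT; th+=om*DT
        if abs(th)>.3 and om*th>0: th=.3*np.sign(th); om=-.4*om
        o.append(th);W.append(om)
    return np.array(o),np.array(W)
def pics(names,tag):
    r=[]
    for i,n in enumerate(names):
        o=env.observe(); im=env.snapshot(n)[:,:,::-1]; cv2.imwrite(f"pics/{tag}_{i}{n}.png",im); t=lean(n,im,o,OFF[n]); r.append((n,t[0],t[2])); 
        if i==0: M,p=foot(o); t0=o["t"]; o0=o
    yaw=np.arctan2(-M[0,1],M[1,1]); return r,p,p+M@[0,.14,.05],yaw,t0,o0
def go(tag,names=("top","scene"),target=0.,ncalls=4,init=None,pos=None,smin=-.035,wpos=.3,wth=1,wv=30,slew=0.,wait=0):
    st=json.load(open('ek.json')) if init is None else init
    X=np.array(st['X']);P=np.array(st['P']); pos=st['pos'] if pos is None else pos
    nh=int(np.ceil(len(names)/2)); assert len(names)%2==0
    seq=[0]+list(pos)+[pos[-1] if pos else 0]*nh; n0=20*len(pos)
    def f(x):
        o,w=prop(x,seq); z=[o[n0+10*i]+(x[4] if names[i]=="scene" else 0) for i in range(len(names))]
        return np.concatenate([[o[-1],w[-1],x[2],x[3],x[4]],z])
    # sigma points (unscented)
    n=5; kap=1.; L=np.linalg.cholesky(P*(n+kap)+1e-12*np.eye(n)); S=np.vstack([X,X+L.T,X-L.T]); w=np.r_[kap/(n+kap),np.full(2*n,.5/(n+kap))]
    Y=np.array([f(s) for s in S]); mu=w@Y; C=(Y-mu).T@((Y-mu)*w[:,None])
    T=.1*(len(seq)-1); q=np.zeros_like(mu); q[:5]=np.array([.002,.008,.02,.01,.003])**2*T; q[5:]=.002**2*T; C+=np.diag(q)
    r,p,h,yaw,t0,o=pics(names,tag)
    ok=[i for i,a in enumerate(r) if a[2]>(2.3 if a[0]=="top" else 1.15) and abs(a[1]-mu[5+i])<4*np.sqrt(C[5+i,5+i]+.006**2)]
    j=[5+i for i in ok]; Rm=np.diag([.0045**2 if r[i][0]=="top" else .006**2 for i in ok])
    K=C[:5][:,j]@np.linalg.inv(C[np.ix_(j,j)]+Rm); X=mu[:5]+K@(np.array([r[i][1] for i in ok])-mu[j]); P=C[:5,:5]-K@C[j][:,:5]; P=(P+P.T)/2
    s0=(h[:2]-FORK)@EX; y0=(h[:2]-FORK)@EY
    print("t",t0,"z",[(a[0],round(a[1],4),round(a[2],2)) for a in r],"pred",mu[5:],"used",ok)
    print("X",X,"sd",np.sqrt(np.diag(P))," s",round(s0,4),"y",round(y0,4),"foot",p,"yaw",round(yaw,4),"gap",round(o["finger_gap"],4))
    v=plan(X,ncalls,s0,target,wpos=wpos,wth=wth,wv=wv); pos=np.round(np.cumsum(v[:10])/.1*200)/200
    pos=pos*1.
    o,w_=prop(X,[0]+list(pos*.1)+[pos[-1]*.1]); print("dy",pos.tolist(),"s_end",round(s0+pos[-1]*.1,4),"th@.2s",np.round(o[40::40],3),"end om",round(w_[-1],3),"later",round(v[11:].sum(),4))
    json.dump(dict(X=X.tolist(),P=P.tolist(),pos=(pos*.1).tolist()),open('ek.json','w'))
INIT=lambda pos:dict(X=[.3,0,3.7,.03,-.0],P=(np.diag([.001,.001,.2,.04,.01])**2).tolist(),pos=pos)
E
python3 - <<'E'
s=open('ctl.py').read()
s=s.replace("rows.append(300*e);rhs.append(0)","rows.append(300*e);rhs.append(0)\n    for q in range(0,N,per):\n        e=np.zeros(n);e[q+9]=1; rows.append(3000*e);rhs.append(0)")
open('ctl.py','w').write(s)
import json
json.dump(dict(X=[.3,0,3.7,.03,0.],P=[[0]*5]*5,pos=[]),open('ek.json','w'))
E
python3 - <<'E'
from ekf import *
p=np.array([-.02,-.06,-.11,-.15,-.19,-.08,.17,.45,.67,.76])*.1
for l2,d in((3.7,.03),(3.7,.0),(3.9,.03)):
  o,w=prop(np.array([.3,0,l2,d,0]),[0]+list(p)+[p[-1]]); print(np.round([o[200],o[210],o[-1],w[200],w[-1]],4))
  X=[o[-1],w[-1],l2,d]; v=plan(np.array(X),4,.0666,.03,wpos=.3,wth=1,wv=30);pos=np.cumsum(v[:10]);print(np.round(pos,4)); o,w=prop(X,[0]+list(pos)+[pos[-1]]);print(np.round(o[::40],3),w[-1])
E
```

```text
[-0.0696 -0.0668 -0.0602 -0.146   0.126 ]
[-0.      0.001   0.0025  0.0039  0.005   0.0058  0.0063  0.0065  0.0064
  0.0064]
[-0.06  -0.044 -0.042 -0.042 -0.042 -0.044] -0.028354143798119794
[-0.0738 -0.0719 -0.0663 -0.163   0.1046]
[-0.0038 -0.0053 -0.0048 -0.0039 -0.0031 -0.0026 -0.0024 -0.0025 -0.0027
 -0.0027]
[-0.066 -0.039 -0.045 -0.057 -0.07  -0.09 ] -0.15905517097620514
[-0.0645 -0.0609 -0.0536 -0.132   0.1406]
[0.0017 0.0039 0.006  0.0076 0.0089 0.0099 0.0105 0.0108 0.0108 0.0108]
[-0.054 -0.041 -0.037 -0.031 -0.025 -0.02 ] 0.012372212530110768
```

Request:
{"fn": "servo_tool", "kwargs": {"rows": [[0, 0, -0.02, 0, 0], [0, 0, -0.06, 0, 0], [0, 0, -0.11, 0, 0], [0, 0, -0.15, 0, 0], [0, 0, -0.19, 0, 0], [0, 0, -0.08, 0, 0], [0, 0, 0.17, 0, 0], [0, 0, 0.45, 0, 0], [0, 0, 0.67, 0, 0], [0, 0, 0.76, 0, 0]]}}

```text
t: 23.5
tcp_pos: [0.5194, -0.1622, 0.1184]
tool_rot: [0.743, 0.67, -0.0, 0.001]
wrist_force: [0.4, 0.0, -8.1]
finger_gap: 0.0297
finger_force: 50.0
```

```bash
python3 - <<'E'
from ekf import *
go("k1",names=("top","scene","top","scene"),target=.045,init=INIT([-.002,-.006,-.011,-.015,-.019,-.008,.017,.045,.067,.076]))
E
```

```text
t 23.5 z [('top', np.float64(-0.0672), np.float64(3.26)), ('scene', np.float64(-0.0762), np.float64(1.57)), ('top', np.float64(-0.0491), np.float64(3.23)), ('scene', np.float64(-0.0598), np.float64(1.65))] pred [-0.0696 -0.0668 -0.0602 -0.0542] used [0, 1, 2, 3]
X [-0.041   0.1249  3.7626  0.0487 -0.0111] sd [0.0053 0.0187 0.1601 0.0296 0.006 ]  s 0.0728 y -0.3298 foot [ 0.5194 -0.1623  0.0501] yaw -0.1035 gap 0.0297
dy [0.035, 0.07, 0.095, 0.11, 0.12, 0.13, 0.14, 0.145, 0.145, 0.145] s_end 0.0873 th@.2s [-0.038 -0.03  -0.017 -0.003  0.016] end om 0.107 later -0.0376
```

```bash
python3 - <<'E'
s=open('ekf.py').read()
a=s.index("    v=plan(X,ncalls"); b=s.index("    json.dump(dict(X=X.tolist()")
s=s[:a]+"    pos=rows(X,s0,target,g,mmax)\n"+s[b:]
s=s.replace("wpos=.3,wth=1,wv=30,slew=0.,wait=0)","g=.6,mmax=.03)")
s=s.replace("def go(","""SH=np.array([.25,.6,.88,1,1,1,1,1,1,1.])
def rows(X,s0,target,g=.6,mmax=.03):
    # one smooth lateral step early in the call, so that the unstable mode ends at m*, leaning towards the target
    def fin(a):
        o,w=prop(X,[0]+list(SH*a)+[a]); return o,w,mode(np.array([o[-1],w[-1],X[2],X[3]]))
    def err(a): return fin(a)[2]-np.clip(-g*(s0+a-target),-mmax,mmax)
    from scipy.optimize import brentq
    try: a=brentq(err,-.1,.1,xtol=2e-4)
    except ValueError: a=.1 if err(.1)>0 else -.1
    pos=np.round(SH*a/.1*200)/200; o,w=prop(X,[0]+list(pos*.1)+[pos[-1]*.1])
    print("dy",pos.tolist(),"s_end",round(s0+pos[-1]*.1,4),"th@.2s",np.round(o[40::40],3),"end om",round(w[-1],3))
    return pos
def go(""")
open('ekf.py','w').write(s)
E
python3 - <<'E'
from ekf import *
st=json.load(open('ek.json'));X=np.array(st['X'])
pos=rows(X,.071,.045)
st['pos']=(pos*.1).tolist();json.dump(st,open('ek.json','w'))
E
```

```text
dy [-0.25, -0.6, -0.88, -1.0, -1.0, -1.0, -1.0, -1.0, -1.0, -1.0] s_end -0.029 th@.2s [0.161 0.294 0.194 0.124 0.08 ] end om -0.136
```

```bash
python3 - <<'E'
s=open('ekf.py').read()
a=s.index("    from scipy.optimize import brentq"); b=s.index("    pos=np.round(SH*a/.1*200)")
s=s[:a]+"    A=np.arange(-.1,.1001,.002); a=A[np.argmin([abs(err(q)) for q in A])]; A=a+np.arange(-.002,.0021,.00025); a=A[np.argmin([abs(err(q)) for q in A])]\n"+s[b:]
open('ekf.py','w').write(s)
E
python3 - <<'E'
from ekf import *
st=json.load(open('ek.json'));X=np.array(st['X'])
pos=rows(X,.071,.045)
st['pos']=(pos*.1).tolist();json.dump(st,open('ek.json','w'))
E
```

```text
dy [0.075, 0.175, 0.255, 0.295, 0.295, 0.295, 0.295, 0.295, 0.295, 0.295] s_end 0.1005 th@.2s [-0.07  -0.087 -0.064 -0.049 -0.04 ] end om 0.012
```

Request:
{"fn": "servo_tool", "kwargs": {"rows": [[0, 0, 0.075, 0, 0], [0, 0, 0.175, 0, 0], [0, 0, 0.255, 0, 0], [0, 0, 0.295, 0, 0], [0, 0, 0.295, 0, 0], [0, 0, 0.295, 0, 0], [0, 0, 0.295, 0, 0], [0, 0, 0.295, 0, 0], [0, 0, 0.295, 0, 0], [0, 0, 0.295, 0, 0]]}}

```text
t: 24.7
tcp_pos: [0.5468, -0.1656, 0.1186]
tool_rot: [0.743, 0.669, 0.0, 0.0]
wrist_force: [0.3, 0.4, -8.5]
finger_gap: 0.0296
finger_force: 50.0
```

```bash
python3 - <<'E'
from ekf import *
go("k2",target=.045)
E
```

```text
t 24.7 z [('top', np.float64(-0.2124), np.float64(6.37)), ('scene', np.float64(-0.2479), np.float64(2.06))] pred [-0.0403 -0.0501] used [0, 1]
X [-0.2508 -0.3947  4.0417 -0.0325 -0.0098] sd [0.0055 0.0152 0.1379 0.0178 0.0057]  s 0.1007 y -0.3302 foot [ 0.5468 -0.1656  0.0503] yaw -0.105 gap 0.0296
dy [0.14, 0.34, 0.495, 0.565, 0.565, 0.565, 0.565, 0.565, 0.565, 0.565] s_end 0.1572 th@.2s [-0.288 -0.255 -0.17  -0.115 -0.083] end om 0.073
```

Request:
{"fn": "servo_tool", "kwargs": {"rows": [[0, 0, 0, 0, 0], [0, 0, 0, 0, 0], [0, 0, 0, 0, 0], [0, 0, 0, 0, 0], [0, 0, 0, 0, 0], [0, 0, 0, 0, 0], [0, 0, 0, 0, 0], [0, 0, 0, 0, 0], [0, 0, 0, 0, 0], [0, 0, 0, 0, 0]]}}

```text
t: 25.8
tcp_pos: [0.5469, -0.1656, 0.1186]
tool_rot: [0.743, 0.669, 0.0, 0.0]
wrist_force: [-0.2, -0.4, -8.8]
finger_gap: 0.0297
finger_force: 50.0
```

```bash
python3 look.py k3; cat > batch.py <<'E'
from ekf import prop
import numpy as np
from scipy.optimize import least_squares
R1=[-.002,-.006,-.01,-.014,-.018,-.008,.016,.043,.064,.072]
A=[.14,.235,.28,.3,.315,.32,.325,.325,.315,.305];B=[-.19,-.325,-.395,-.435,-.465,-.5,-.535,-.57,-.605,-.64];C=[-.1,-.19,-.28,-.355,-.425,-.485,-.535,-.57,-.59,-.6]
def build(parts):
    s=[0]
    for r,h in parts:
        b=s[-1]; s+= [b+x for x in r]; s+=[s[-1]]*h
    return s
sc=lambda r:[.1*x for x in r]
RUNS=[(.3,build([(R1,2),(sc(A),1),(sc(B),1),(sc(C),1)]),[(1.0,-.0452,0),(1.05,-.0559,1),(1.1,-.0217,0),(1.15,-.0241,1),(2.2,-.0885,0),(2.25,-.112,1),(3.3,-.0286,0),(3.35,-.0321,1),(4.4,-.0837,0),(4.45,-.1122,1)]),
(.3,build([([-.002,-.006,-.011,-.015,-.019,-.008,.017,.045,.067,.076],2),(sc([.075,.175,.255]+[.295]*7),1)]),[(1.0,-.0672,0),(1.05,-.0762,1),(1.1,-.0491,0),(1.15,-.0598,1),(2.2,-.2124,0),(2.25,-.2479,1)])]
PR=np.array([3.4,0,4.315,.01,0,-.005,.031]);SD=np.array([.8,.15,.1,.01,.005,.008,.008])
def res(p,full=False,runs=None):
    r=[]
    for th0,seq,Z in (runs or RUNS):
        o,w=prop(np.array([th0,0,p[0],p[1]]),seq,lag=p[3],kap=p[2],fr=abs(p[6])); r+=[(o[int(round(t/.005))]+p[4+c]-z)/(.005,.007)[c] for t,z,c in Z]
    return np.array(r) if full else np.r_[r,(p-PR)/SD]
def fit(runs=None):
    best=None
    for l2 in(3.,3.5,4.,4.5):
        for d in(-.1,-.03,.03,.1):
            try: s=least_squares(lambda p:res(p,False,runs),[l2,d,4.315,.01,0,-.005,.031],x_scale=SD,diff_step=1e-3,loss='soft_l1')
            except Exception: continue
            if best is None or s.cost<best.cost: best=s
    return best
if __name__=="__main__":
    for runs in (None,RUNS[1:],RUNS[:1]):
        b=fit(runs); print(round(b.cost,2),np.round(b.x,4)); print(np.round(res(b.x,True,runs),1))
E
python3 batch.py
```

```text
t 25.8
th [-0.2964 -0.3412]
q [4.9855 1.9965]
foot [ 0.5468 -0.1656  0.0503]
hinge [ 0.5615 -0.0264  0.1003]
yaw -0.105
tilt 0.0
tilty 0.0
gap 0.0301
ff 49.9684
F [-0.3409  0.6242 -8.3769]
M [-0.1488 -0.0634  0.0267]
8.93 [ 4.0147  0.0137  4.2843  0.01    0.0017 -0.0097  0.0302]
[ 1.8  2.  -0.1 -0.2 -0.9  0.3 -1.  -3.2  0.1  0.2  1.6  1.4  0.2  1.
  0.5  1.5]
1.25 [ 3.8239  0.0283  4.3206  0.0084  0.0021 -0.0123  0.0311]
[ 0.6  0.3 -0.7 -0.1 -0.4  0.5]
7.13 [ 3.7951  0.0118  4.2396  0.0121  0.0011 -0.0052  0.0312]
[ 1.9  2.6 -0.3  0.3 -1.4  0.8 -1.3 -2.6 -0.2  0.7]
```

```bash
cat > mp.py <<'E'
from ekf import *
import batch
SB=lambda z:z+.022-.055*z     # scene reading -> corrected (from the readings on both stops)
PR=np.array([3.7,.015,4.30,.010,.004,0.,.031]);SD=np.array([.4,.06,.06,.006,.002,.005,.006])
KS=.008
def propk(p,th0,seq,kn):
    """simulate with kicks kn={knot index: dω}"""
    idx=sorted(kn); o=[th0];w=[0.]; 
    DT=.005; n=(len(seq)-1)*20; t=np.arange(n+1)*DT
    c=np.interp(t-p[3],np.arange(len(seq))*.1,seq); c=np.convolve(np.pad(c,4,mode='edge'),np.ones(9)/9,'valid'); dv=np.diff(np.gradient(c,DT))
    th,om=th0,0.; l2,d,kap,fr=p[0],p[1],p[2],abs(p[6]); K=np.zeros(n+1)
    for i in idx: K[20*i]+=kn[i]
    for k in range(n):
        om+=K[k]-kap*dv[k]; om+=(l2*th+d-CI*om-fr*np.tanh(om/.004))*DT; th+=om*DT
        if abs(th)>.3 and om*th>0: th=.3*np.sign(th); om=0.
        o.append(th);w.append(om)
    return np.array(o),np.array(w)
def load():
    H=json.load(open('hist.json')); return H
def parts2(run):
    s=[0];kn=[]
    for r,h in run['parts']:
        kn.append(len(s)-1); b=s[-1]; s+=[b+x for x in r]; s+=[s[-1]]*h
    return s,kn[1:]
def mapfit(H):
    info=[parts2(r) for r in H]; nk=[len(k) for _,k in info]
    def un(x): return x[:7]*SD+PR,np.split(x[7:]*KS,np.cumsum(nk)[:-1])
    def f(x):
        p,ks=un(x); r=[]
        for run,(s,kn),k in zip(H,info,ks):
            o,w=propk(p,run['th0'],s,dict(zip(kn,k)))
            r+=[(o[int(round(t/.005))]+p[4+c]-(SB(z) if c else z))/(.0045,.008)[c] for t,z,c in run['Z']]
        return np.r_[r,x]
    best=None; x0=np.zeros(7+sum(nk))
    if os.path.exists('x0.json'):
        q=json.load(open('x0.json')); x0[:min(len(q),len(x0))]=q[:len(x0)]
    for dd in ((0,-1,1) if not os.path.exists('x0.json') else (0,)):
        x=x0.copy(); x[1]+=dd
        s=least_squares(f,x,diff_step=1e-3,loss='soft_l1',max_nfev=60)
        if best is None or s.cost<best.cost: best=s
    x=best.x; json.dump(x.tolist(),open('x0.json','w')); p,ks=un(x)
    Cov=np.linalg.inv(best.jac.T@best.jac+1e-9*np.eye(len(x)))
    s,kn=info[-1]
    def end(x):
        p,ks=un(x); o,w=propk(p,H[-1]['th0'],s,dict(zip(kn,ks[-1]))); return np.array([o[-1],w[-1],p[0],p[1]])
    X=end(x); return p,X,best,Cov,end,x
def rowsp(p,X,s0,target,g,mmax,sh=SH):
    f=lambda a:prop(X,[0]+list(sh*a)+[a],lag=p[3],kap=p[2],fr=p[6])
    def err(a):
        o,w=f(a); return mode(np.array([o[-1],w[-1],X[2],X[3]]))-np.clip(-g*(s0+a-target),-mmax,mmax)
    A=np.arange(-.1,.1001,.002); a=A[np.argmin([abs(err(q)) for q in A])]; A=a+np.arange(-.002,.0021,.00025); a=A[np.argmin([abs(err(q)) for q in A])]
    return np.round(sh*a/.1*200)/200,f
def go3(tag,target=.045,g=.6,mmax=.03,names=("top","scene"),last=None):
    """last: lateral rows (normalised) just executed; None = use the planned ones"""
    H=load(); run=H[-1]; pos=json.load(open('next.json')) if last is None else last
    run['parts'].append([[.1*x for x in pos],len(names)//2]); s,_=parts2(run); t0=(len(s)-1-len(names)//2)*.1
    r,pf,h,yaw,tt,o=pics(names,tag)
    for i,a in enumerate(r):
        if a[2]>(2.3 if a[0]=="top" else 1.2): run['Z'].append([t0+.05*i,a[1],int(a[0]=="scene")])
    json.dump(H,open('hist.json','w'))
    report(H,(h[:2]-FORK)@EX,target,g,mmax); print("t",tt,"z",[(a[0],round(a[1],4),round(a[2],2)) for a in r],"s",round((h[:2]-FORK)@EX,4),"y",round((h[:2]-FORK)@EY,4),"foot",pf,"yaw",round(yaw,4),"gap",round(o["finger_gap"],4))
def report(H,s0,target,g,mmax):
    p,X,b,Cov,end,x=mapfit(H)
    pos,f=rowsp(p,X,s0,target,g,mmax); q=f(pos[-1]*.1)
    E=np.array([(end(x+1e-3*e)-X)/1e-3 for e in np.eye(len(x))]).T; sd=np.sqrt(np.diag(E@Cov@E.T)); 
    print("p",np.round(p,4),"cost",round(b.cost,2),"last res",np.round(b.fun[:sum(len(r['Z']) for r in H)][-6:],1)); print("X",X,"sd",sd)
    print("dy",pos.tolist(),"s_end",round(s0+pos[-1]*.1,4),"th@.2s",np.round(q[0][40::40],3),"end om",round(q[1][-1],3))
    json.dump(pos.tolist(),open('next.json','w'))
E
python3 - <<'E'
from mp import *
B=batch
H=[dict(th0=.3,parts=[[B.R1,1],[[],1],[B.sc(B.A),1],[B.sc(B.B),1],[B.sc(B.C),1]],Z=[list(z) for z in B.RUNS[0][2]]),
dict(th0=.3,parts=[[[-.002,-.006,-.011,-.015,-.019,-.008,.017,.045,.067,.076],2],[B.sc([.075,.175,.255]+[.295]*7),1]],Z=[list(z) for z in B.RUNS[1][2]])]
p,X,b,Cov,end,x=mapfit(H); print(np.round(p,4),np.round(np.sqrt(np.diag(Cov))[:7]*SD,4),"kicks",np.round(x[7:],2)); print(np.round(b.fun[:16],1),X,b.cost)
H.append(dict(th0=-.3,parts=[],Z=[])); json.dump(H,open('hist.json','w'))
for f in (.95,1,1.05,1.1):
    r=np.round(f*np.array([.02,.06,.1,.14,.18,.08,-.16,-.43,-.64,-.72]),2)
    o,w=prop(np.array([-.3,0,p[0],p[1]]),[0]+list(.1*r)+[.1*r[-1]],lag=p[3],kap=p[2],fr=p[6]); print(f,r.tolist(),o[-1],w[-1],mode(np.array([o[-1],w[-1],p[0],p[1]])))
E
```

```text
[3.9604 0.0116 4.3019 0.0122 0.0028 0.0106 0.0315] [0.2187 0.0144 0.0507 0.0058 0.0024 0.0048 0.006 ] kicks [ 0.3   0.22 -0.26 -0.32  0.16]
[ 2.   0.9 -0.2 -0.8 -0.8 -0.7 -0.7 -3.1  0.6 -0.7  1.8  0.3  0.1  0.
  0.4 -0.9] [-0.2486 -0.388   3.9604  0.0116] 8.698482271573488
0.95 [0.02, 0.06, 0.1, 0.13, 0.17, 0.08, -0.15, -0.41, -0.61, -0.68] 0.00591219370656451 -0.16820438541705365 -0.07093411364413874
1 [0.02, 0.06, 0.1, 0.14, 0.18, 0.08, -0.16, -0.43, -0.64, -0.72] 0.03160041277305886 -0.14361698273467835 -0.0335864221804119
1.05 [0.02, 0.06, 0.11, 0.15, 0.19, 0.08, -0.17, -0.45, -0.67, -0.76] 0.0572902625379944 -0.11902858718871036 0.003763370802761609
1.1 [0.02, 0.07, 0.11, 0.15, 0.2, 0.09, -0.18, -0.47, -0.7, -0.79] 0.10741282703668648 -0.030553652427009664 0.09584120292475751
```

Request:
{"fn": "servo_tool", "kwargs": {"rows": [[0, 0, 0.02, 0, 0], [0, 0, 0.06, 0, 0], [0, 0, 0.11, 0, 0], [0, 0, 0.15, 0, 0], [0, 0, 0.19, 0, 0], [0, 0, 0.08, 0, 0], [0, 0, -0.17, 0, 0], [0, 0, -0.45, 0, 0], [0, 0, -0.67, 0, 0], [0, 0, -0.76, 0, 0]]}}

```text
t: 26.9
tcp_pos: [0.4684, -0.1576, 0.1179]
tool_rot: [0.744, 0.668, -0.0, -0.001]
wrist_force: [0.4, 1.0, -8.1]
finger_gap: 0.0301
finger_force: 50.0
```

```bash
python3 - <<'E'
from mp import *
go3("m1",names=("top","scene","top","top"),last=[.02,.06,.11,.15,.19,.08,-.17,-.45,-.67,-.76])
E
```

```text
p [3.7983 0.0383 4.3323 0.01   0.0037 0.0131 0.0307] cost 16.03 last res [ 0.3 -0.6 -3.5 -1.3 -1.3 -0.1]
X [ 0.0668 -0.0453  3.7983  0.0383] sd [0.0043 0.0129 0.24   0.0071]
dy [0.145, 0.35, 0.515, 0.585, 0.585, 0.585, 0.585, 0.585, 0.585, 0.585] s_end 0.0805 th@.2s [-0.037 -0.099 -0.072 -0.053 -0.043] end om 0.019
t 26.9 z [('top', np.float64(0.0984), np.float64(3.77)), ('scene', np.float64(0.0837), np.float64(1.74)), ('top', np.float64(0.0824), np.float64(3.84)), ('top', np.float64(0.0736), np.float64(3.78))] s 0.022 y -0.3305 foot [ 0.4683 -0.1575  0.0496] yaw -0.1064 gap 0.0301
```

```bash
python3 - <<'E'
s=open('mp.py').read()
s=s.replace("    r,pf,h,yaw,tt,o=pics(names,tag)\n","    r,pf,h,yaw,tt,o=pics(names,tag); sm=(h[:2]-FORK)@EX\n    if 's' in run: sc=run['s']+.1*pos[-1]; r[0]=(r[0][0],r[0][1]+4.3*(sm-sc),r[0][2]); run['s']=sc; print('s cmd',sc,'meas',sm)\n    else: run['s']=sc=sm\n")
s=s.replace("report(H,(h[:2]-FORK)@EX,target,g,mmax)","report(H,sc,target,g,mmax)")
open('mp.py','w').write(s)
from mp import *
H=load(); H[0]['Z'][0][1]=-.0353; H[1]['Z'][0][1]=-.059; H[2]['Z'][0][1]=.0868; H[2]['s']=.0247
for r in H: r['Z']=[z for z in r['Z'] if abs(z[0]-1.05)>1e-6]
json.dump(H,open('hist.json','w')); report(H,.0247,.045,.6,.03)
E
```

```text
p [3.8538 0.034  4.3295 0.01   0.004  0.0134 0.0306] cost 12.43 last res [-0.2  0.4 -0.6 -1.4 -1.9 -0.8]
X [ 0.063  -0.0539  3.8538  0.034 ] sd [0.0053 0.0147 0.2351 0.008 ]
dy [0.12, 0.295, 0.43, 0.49, 0.49, 0.49, 0.49, 0.49, 0.49, 0.49] s_end 0.0737 th@.2s [-0.026 -0.08  -0.058 -0.043 -0.035] end om 0.011
```

Request:
{"fn": "servo_tool", "kwargs": {"rows": [[0, 0, 0.12, 0, 0], [0, 0, 0.295, 0, 0], [0, 0, 0.43, 0, 0], [0, 0, 0.49, 0, 0], [0, 0, 0.49, 0, 0], [0, 0, 0.49, 0, 0], [0, 0, 0.49, 0, 0], [0, 0, 0.49, 0, 0], [0, 0, 0.49, 0, 0], [0, 0, 0.49, 0, 0]]}}

```text
t: 28.1
tcp_pos: [0.5199, -0.1627, 0.1187]
tool_rot: [0.743, 0.669, 0.0, -0.0]
wrist_force: [-0.5, -0.1, -8.7]
finger_gap: 0.0299
finger_force: 50.0
```

```bash
python3 - <<'E'
from mp import *
go3("m2")
E
```

```text
s cmd 0.0737 meas 0.07356221108083172
p [3.8539 0.034  4.3295 0.01   0.004  0.0134 0.0306] cost 13.38 last res [-0.6 -1.4 -1.9 -0.8  0.1  1.7]
X [-0.3     0.      3.8539  0.034 ] sd [0.     0.     0.2349 0.008 ]
dy [0.13, 0.31, 0.45, 0.515, 0.515, 0.515, 0.515, 0.515, 0.515, 0.515] s_end 0.1252 th@.2s [-0.3   -0.263 -0.18  -0.124 -0.091] end om 0.093
t 28.1 z [('top', np.float64(-0.2965), np.float64(4.75)), ('scene', np.float64(-0.3407), np.float64(1.49))] s 0.0736 y -0.3301 foot [ 0.5199 -0.1626  0.0504] yaw -0.1049 gap 0.0299
```

```bash
python3 - <<'E'
from mp import *
H=load(); s,kn=parts2(H[2]); x=np.array(json.load(open('x0.json'))); print(np.round(x,2),kn,len(s),np.round(s,4).tolist(),H[2]['Z'])
p=x[:7]*SD+PR
for k in (x[-1]*KS,0,.01,.02,.04,.06): 
    o,w=propk(p,-.3,s,{kn[0]:k}); print(k,np.round(o[200::20],3),np.round(w[240],3))
E
```

```text
[ 0.38  0.32  0.49  0.   -0.01  2.68 -0.07  0.16  0.09 -0.37 -0.41  0.19
  0.  ] [12] 24 [0.0, 0.002, 0.006, 0.011, 0.015, 0.019, 0.008, -0.017, -0.045, -0.067, -0.076, -0.076, -0.076, -0.064, -0.0465, -0.033, -0.027, -0.027, -0.027, -0.027, -0.027, -0.027, -0.027, -0.027] [[1.0, 0.0868, 0], [1.1, 0.08240688114507097, 0], [1.15, 0.07362134076758814, 0], [2.2, -0.2965026667956071, 0], [2.25, -0.3407078124333615, 1]]
0.0 [ 0.077  0.07   0.062  0.011 -0.063 -0.124 -0.156 -0.168 -0.182 -0.203
 -0.23  -0.265 -0.3   -0.3  ] -0.198
0 [ 0.077  0.07   0.062  0.011 -0.063 -0.124 -0.156 -0.168 -0.182 -0.203
 -0.23  -0.265 -0.3   -0.3  ] -0.198
0.01 [ 0.077  0.07   0.062  0.012 -0.061 -0.121 -0.152 -0.162 -0.175 -0.194
 -0.219 -0.251 -0.292 -0.3  ] -0.198
0.02 [ 0.077  0.07   0.062  0.013 -0.059 -0.118 -0.148 -0.157 -0.168 -0.185
 -0.208 -0.238 -0.276 -0.3  ] -0.198
0.04 [ 0.077  0.07   0.062  0.015 -0.055 -0.111 -0.139 -0.146 -0.154 -0.168
 -0.187 -0.212 -0.244 -0.284] -0.198
0.06 [ 0.077  0.07   0.062  0.017 -0.051 -0.105 -0.131 -0.135 -0.14  -0.151
 -0.166 -0.186 -0.213 -0.246] -0.198
```

```bash
python3 - <<'E'
s=open('ekf.py').read()
s=s.replace("dv=np.diff(np.gradient(c,DT)); o=[th]","v_=np.gradient(c,DT); dv=np.diff(v_); dv[0]+=v_[0]; o=[th]")
open('ekf.py','w').write(s)
s=open('mp.py').read()
s=s.replace("dv=np.diff(np.gradient(c,DT))","v_=np.gradient(c,DT); dv=np.diff(v_); dv[0]+=v_[0]").replace("+.022-.055*z","+.012-.055*z")
open('mp.py','w').write(s)
import os; os.remove('x0.json')
E
python3 - <<'E'
from mp import *
H=load(); p,X,b,Cov,end,x=mapfit(H); print(np.round(p,4),np.round(np.sqrt(np.diag(Cov))[:7]*SD,4),"kicks",np.round(x[7:],2),b.cost); print(np.round(b.fun[:19],1))
H.append(dict(th0=-.3,parts=[],Z=[],s=.1002)); json.dump(H,open('hist.json','w'))
for f in (.98,1,1.03,1.05,1.07):
    r=np.round(f*np.array([.02,.06,.1,.14,.18,.08,-.16,-.43,-.64,-.72]),2); 
    o,w=propk(p,-.3,[0]+list(.1*r)+[.1*r[-1]],{}); print(f,r.tolist(),o[-1],w[-1],mode(np.array([o[-1],w[-1],p[0],p[1]])))
E
```

```text
[3.8701 0.0316 4.3534 0.0088 0.0076 0.0083 0.0291] [0.2384 0.0064 0.0617 0.0055 0.0019 0.0044 0.0064] kicks [ 0.2   0.13 -0.49 -0.53  0.02  0.  ] 9.244797626021978
[-0.2 -0.2 -0.4 -1.3 -0.6 -0.9 -2.9  0.5 -0.4 -0.2  0.2  0.4  0.3 -0.5
 -0.6 -1.2 -0.2  0.9  2.3]
0.98 [0.02, 0.06, 0.1, 0.14, 0.18, 0.08, -0.16, -0.42, -0.63, -0.71] 0.03826338032323839 -0.12158655261709986 -0.011847430373931885
1 [0.02, 0.06, 0.1, 0.14, 0.18, 0.08, -0.16, -0.43, -0.64, -0.72] 0.043272057061763396 -0.11677904936308599 -0.0045341148805476406
1.03 [0.02, 0.06, 0.1, 0.14, 0.19, 0.08, -0.16, -0.44, -0.66, -0.74] 0.08923163644263131 -0.03259957783162557 0.08177973202847981
1.05 [0.02, 0.06, 0.11, 0.15, 0.19, 0.08, -0.17, -0.45, -0.67, -0.76] 0.06921178830526434 -0.09230648998527781 0.0331373627170719
1.07 [0.02, 0.06, 0.11, 0.15, 0.19, 0.09, -0.17, -0.46, -0.68, -0.77] 0.07344065732821098 -0.08961832536863118 0.038654894072132955
```

Request:
{"fn": "servo_tool", "kwargs": {"rows": [[0, 0, 0.02, 0, 0], [0, 0, 0.06, 0, 0], [0, 0, 0.11, 0, 0], [0, 0, 0.16, 0, 0], [0, 0, 0.2, 0, 0], [0, 0, 0.23, 0, 0], [0, 0, 0.25, 0, 0], [0, 0, 0.26, 0, 0], [0, 0, 0.265, 0, 0], [0, 0, 0.265, 0, 0]]}}

```text
t: 29.2
tcp_pos: [0.5463, -0.1656, 0.1186]
tool_rot: [0.743, 0.669, 0.0, -0.0]
wrist_force: [-0.2, -0.7, -8.1]
finger_gap: 0.0299
finger_force: 50.0
```

Request:
{"fn": "servo_tool", "kwargs": {"rows": [[0, 0, 0.02, 0, 0], [0, 0, 0.06, 0, 0], [0, 0, 0.1, 0, 0], [0, 0, 0.14, 0, 0], [0, 0, 0.18, 0, 0], [0, 0, 0.08, 0, 0], [0, 0, -0.16, 0, 0], [0, 0, -0.43, 0, 0], [0, 0, -0.64, 0, 0], [0, 0, -0.72, 0, 0]]}}

```text
t: 30.2
tcp_pos: [0.4719, -0.158, 0.1179]
tool_rot: [0.744, 0.668, -0.0, -0.001]
wrist_force: [0.6, -0.4, -7.9]
finger_gap: 0.0295
finger_force: 50.0
```

```bash
python3 - <<'E'
from mp import *
go3("n1",target=.03,names=("top","scene","top","top"),last=[.02,.06,.1,.14,.18,.08,-.16,-.43,-.64,-.72])
E
```

```text
s cmd 0.028200000000000003 meas 0.02554851501454536
p [3.83   0.0344 4.3551 0.009  0.0083 0.0099 0.029 ] cost 10.51 last res [ 1.1  2.5 -0.8 -0.5 -1.   0.1]
X [ 0.0355 -0.0873  3.83    0.0344] sd [0.0031 0.0121 0.2278 0.0061]
dy [0.01, 0.02, 0.03, 0.035, 0.035, 0.035, 0.035, 0.035, 0.035, 0.035] s_end 0.0317 th@.2s [ 0.013 -0.001 -0.006 -0.009 -0.01 ] end om -0.004
t 30.2 z [('top', np.float64(0.0665), np.float64(3.84)), ('scene', np.float64(0.0565), np.float64(1.69)), ('top', np.float64(0.0584), np.float64(3.83)), ('top', np.float64(0.0483), np.float64(3.84))] s 0.0255 y -0.3305 foot [ 0.4718 -0.1578  0.0496] yaw -0.1064 gap 0.0295
```

Request:
{"fn": "servo_tool", "kwargs": {"rows": [[0, 0, 0.01, 0, 0], [0, 0, 0.02, 0, 0], [0, 0, 0.03, 0, 0], [0, 0, 0.035, 0, 0], [0, 0, 0.035, 0, 0], [0, 0, 0.035, 0, 0], [0, 0, 0.035, 0, 0], [0, 0, 0.035, 0, 0], [0, 0, 0.035, 0, 0], [0, 0, 0.035, 0, 0]]}}

```text
t: 31.4
tcp_pos: [0.4782, -0.1584, 0.1186]
tool_rot: [0.743, 0.669, 0.0, 0.0]
wrist_force: [1.1, -0.5, -8.6]
finger_gap: 0.0295
finger_force: 50.0
```

```bash
python3 - <<'E'
from mp import *
go3("n2",target=.03)
E
```

```text
s cmd 0.031700000000000006 meas 0.03170779896008527
p [3.8224 0.0352 4.3556 0.0089 0.0083 0.0099 0.029 ] cost 10.58 last res [-0.7 -0.5 -0.9  0.2 -0.3  0. ]
X [-0.0054  0.0012  3.8224  0.0352] sd [0.0047 0.0031 0.1131 0.0033]
dy [0.005, 0.015, 0.02, 0.025, 0.025, 0.025, 0.025, 0.025, 0.025, 0.025] s_end 0.0342 th@.2s [-0.01  -0.013 -0.011 -0.011 -0.011] end om -0.001
t 31.4 z [('top', np.float64(0.0039), np.float64(3.78)), ('scene', np.float64(-0.0082), np.float64(1.47))] s 0.0317 y -0.3303 foot [ 0.4783 -0.1584  0.0503] yaw -0.105 gap 0.0295
```

Request:
{"fn": "servo_tool", "kwargs": {"rows": [[0, 0, 0, 0, 0], [0, 0, 0, 0, 0], [0, 0, 0, 0, 0], [0, 0, 0, 0, 0], [0, 0, 0, 0, 0], [0, 0, 0, 0, 0], [0, 0, 0, 0, 0], [0, 0, 0, 0, 0], [0, 0, 0, 0, 0], [0, 0, 0, 0, 0]]}}

```text
t: 32.5
tcp_pos: [0.4782, -0.1584, 0.1186]
tool_rot: [0.743, 0.669, -0.0, 0.0]
wrist_force: [0.1, -0.2, -8.5]
finger_gap: 0.0294
finger_force: 50.0
```

```bash
python3 - <<'E'
from mp import *
go3("n3",target=.03,last=[0.]*10)
E
```

```text
s cmd 0.031700000000000006 meas 0.03170103525581754
p [3.8071 0.0345 4.3498 0.0088 0.0085 0.0101 0.0292] cost 10.68 last res [-1.   0.1 -0.5 -0.1  0.2  0.1]
X [-0.0052  0.002   3.8071  0.0345] sd [0.0044 0.0032 0.2114 0.0044]
dy [0.005, 0.015, 0.025, 0.03, 0.03, 0.03, 0.03, 0.03, 0.03, 0.03] s_end 0.0347 th@.2s [-0.011 -0.014 -0.013 -0.013 -0.013] end om -0.002
t 32.5 z [('top', np.float64(0.0023), np.float64(3.76)), ('scene', np.float64(-0.0083), np.float64(1.47))] s 0.0317 y -0.3303 foot [ 0.4782 -0.1584  0.0503] yaw -0.105 gap 0.0294
```

Request:
{"fn": "servo_tool", "kwargs": {"rows": [[0, 0, 0, 0, 0], [0, 0, 0, 0, 0], [0, 0, 0, 0, 0], [0, 0, 0, 0, 0], [0, 0, 0, 0, 0], [0, 0, 0, 0, 0], [0, 0, 0, 0, 0], [0, 0, 0, 0, 0], [0, 0, 0, 0, 0], [0, 0, 0, 0, 0]]}}

```text
t: 33.6
tcp_pos: [0.4782, -0.1584, 0.1186]
tool_rot: [0.743, 0.669, -0.0, 0.0]
wrist_force: [0.1, 0.0, -7.2]
finger_gap: 0.0294
finger_force: 50.0
```

Request:
{"fn": "servo_tool", "kwargs": {"rows": [[0, 0, 0, 0, 0], [0, 0, 0, 0, 0], [0, 0, 0, 0, 0], [0, 0, 0, 0, 0], [0, 0, 0, 0, 0], [0, 0, 0, 0, 0], [0, 0, 0, 0, 0], [0, 0, 0, 0, 0], [0, 0, 0, 0, 0], [0, 0, 0, 0, 0]]}}

```text
t: 34.6
tcp_pos: [0.4782, -0.1584, 0.1186]
tool_rot: [0.743, 0.669, -0.0, 0.0]
wrist_force: [0.2, 0.7, -8.3]
finger_gap: 0.0298
finger_force: 50.0
```

```bash
python3 - <<'E'
from mp import *
go3("n4",target=-.003,g=.9,mmax=.035,last=[0.]*20)
E
```

```text
s cmd 0.031700000000000006 meas 0.031693600091211
p [3.7899 0.0339 4.347  0.0091 0.0087 0.0105 0.0294] cost 10.89 last res [-0.7 -0.2 -0.3 -0.2  0.2  0.1]
X [-0.0054  0.0017  3.7899  0.0339] sd [0.0054 0.0081 0.2007 0.004 ]
dy [0.015, 0.03, 0.045, 0.055, 0.055, 0.055, 0.055, 0.055, 0.055, 0.055] s_end 0.0372 th@.2s [-0.018 -0.026 -0.026 -0.028 -0.032] end om -0.027
t 34.6 z [('top', np.float64(0.0023), np.float64(3.76)), ('scene', np.float64(-0.0082), np.float64(1.46))] s 0.0317 y -0.3303 foot [ 0.4782 -0.1584  0.0503] yaw -0.1051 gap 0.0298
```

Request:
{"fn": "servo_tool", "kwargs": {"rows": [[0, 0.02, 0.015, 0, 0], [0, 0.07, 0.03, 0, 0], [0, 0.15, 0.045, 0, 0], [0, 0.25, 0.055, 0, 0], [0, 0.35, 0.055, 0, 0], [0, 0.45, 0.055, 0, 0], [0, 0.55, 0.055, 0, 0], [0, 0.63, 0.055, 0, 0], [0, 0.68, 0.055, 0, 0], [0, 0.7, 0.055, 0, 0]]}}

```text
t: 35.7
tcp_pos: [0.4911, -0.0887, 0.1186]
tool_rot: [0.743, 0.669, 0.0, -0.0]
wrist_force: [-0.8, -0.3, -8.6]
finger_gap: 0.03
finger_force: 50.0
```

```bash
sed -i "s/return s,kn\[1:\]/return s,(kn if 'free' in run else kn[1:])/" mp.py; python3 - <<'E'
from mp import *
H=load(); H.append(dict(th0=-.006,parts=[],Z=[],s=.0317,free=1)); json.dump(H,open('hist.json','w'))
go3("c1",target=-.003,g=.9,mmax=.035,last=[.015,.03,.045]+[.055]*7)
E
```

```text
s cmd 0.0372 meas 0.03710048671396415
p [3.7911 0.0338 4.3472 0.0091 0.0086 0.0105 0.0293] cost 13.05 last res [-0.2 -0.3 -0.2  0.2  0.1  3. ]
X [-0.0386 -0.0351  3.7911  0.0338] sd [0.0108 0.0198 0.2006 0.004 ]
dy [-0.04, -0.095, -0.145, -0.16, -0.16, -0.16, -0.16, -0.16, -0.16, -0.16] s_end 0.0212 th@.2s [-0.009  0.007 -0.003 -0.011 -0.018] end om -0.033
t 35.7 z [('top', np.float64(-0.0403), np.float64(4.29)), ('scene', np.float64(-0.056), np.float64(1.16))] s 0.0371 y -0.2596 foot [ 0.4911 -0.0887  0.0503] yaw -0.1042 gap 0.03
```

```bash
sed -i "s/^KS=.008/KS=.02/; s/else 1.2): run/else 1.1): run/" mp.py; rm -f x0.json; python3 - <<'E'
from mp import *
H=load(); H[-1]['Z'].append([1.05,-.056,1]); json.dump(H,open('hist.json','w'))
report(H,.0372,-.003,.9,.035)
E
```

```text
p [3.8002 0.0335 4.3486 0.0091 0.0086 0.0103 0.0293] cost 11.13 last res [-0.1 -0.1  0.1  0.   0.1 -0. ]
X [-0.0544 -0.0645  3.8002  0.0335] sd [0.005  0.01   0.2242 0.0051]
dy [0.235, 0.56, 0.825, 0.935, 0.935, 0.935, 0.935, 0.935, 0.935, 0.935] s_end 0.1307 th@.2s [-0.3   -0.108  0.222  0.212  0.129] end om -0.289
```

```bash
sed -i "s/        o,w=f(a); return mode(np.array(\[o\[-1\],w\[-1\],X\[2\],X\[3\]\]))/        o,w=f(a)\n        if abs(o).max()>.2: return 9.\n        return mode(np.array([o[-1],w[-1],X[2],X[3]]))/" mp.py; python3 - <<'E'
from mp import *
report(load(),.0372,-.003,.9,.035)
E
```

```text
p [3.8004 0.0335 4.3487 0.0091 0.0086 0.0103 0.0293] cost 11.13 last res [-0.1 -0.1  0.1  0.   0.1 -0. ]
X [-0.0544 -0.0645  3.8004  0.0335] sd [0.005  0.0101 0.2297 0.0052]
dy [-0.07, -0.165, -0.245, -0.275, -0.275, -0.275, -0.275, -0.275, -0.275, -0.275] s_end 0.0097 th@.2s [-0.004  0.026  0.011  0.001 -0.007] end om -0.029
```

Request:
{"fn": "servo_tool", "kwargs": {"rows": [[0, 0.015, -0.07, 0, 0], [0, 0.05, -0.165, 0, 0], [0, 0.11, -0.245, 0, 0], [0, 0.18, -0.275, 0, 0], [0, 0.25, -0.275, 0, 0], [0, 0.32, -0.275, 0, 0], [0, 0.39, -0.275, 0, 0], [0, 0.45, -0.275, 0, 0], [0, 0.485, -0.275, 0, 0], [0, 0.5, -0.275, 0, 0]]}}

```text
t: 36.8
tcp_pos: [0.4691, -0.0364, 0.1185]
tool_rot: [0.743, 0.669, -0.0, 0.0]
wrist_force: [0.4, 0.4, -9.2]
finger_gap: 0.0295
finger_force: 50.0
```

```bash
python3 - <<'E'
from mp import *
go3("c2",target=-.003,g=.9,mmax=.03)
E
```

```text
s cmd 0.009699999999999993 meas 0.009721595539916304
p [3.7997 0.0336 4.3486 0.0091 0.0086 0.0103 0.0293] cost 11.75 last res [ 0.1  0.   0.4  0.2 -0.6  1. ]
X [ 0.0057 -0.0011  3.7997  0.0336] sd [0.0063 0.0095 0.2263 0.005 ]
dy [0.02, 0.045, 0.065, 0.075, 0.075, 0.075, 0.075, 0.075, 0.075, 0.075] s_end 0.0172 th@.2s [-0.011 -0.022 -0.02  -0.021 -0.022] end om -0.011
t 36.8 z [('top', np.float64(0.0172), np.float64(3.97)), ('scene', np.float64(-0.0041), np.float64(1.22))] s 0.0097 y -0.2099 foot [ 0.4691 -0.0364  0.0502] yaw -0.1046 gap 0.0295
```

Request:
{"fn": "servo_tool", "kwargs": {"rows": [[0, 0.015, 0.02, 0, 0], [0, 0.05, 0.045, 0, 0], [0, 0.11, 0.065, 0, 0], [0, 0.18, 0.075, 0, 0], [0, 0.25, 0.075, 0, 0], [0, 0.32, 0.075, 0, 0], [0, 0.39, 0.075, 0, 0], [0, 0.45, 0.075, 0, 0], [0, 0.485, 0.075, 0, 0], [0, 0.5, 0.075, 0, 0]]}}

```text
t: 37.9
tcp_pos: [0.4816, 0.0127, 0.1186]
tool_rot: [0.743, 0.669, -0.0, -0.0]
wrist_force: [-0.0, 0.2, -7.4]
finger_gap: 0.0295
finger_force: 50.0
```

```bash
python3 - <<'E'
from mp import *
go3("c3",target=-.003,g=.9,mmax=.03)
E
```

```text
s cmd 0.017199999999999993 meas 0.017076292769243193
p [3.7998 0.0336 4.3486 0.0091 0.0086 0.0103 0.0293] cost 11.77 last res [ 0.3  0.1 -0.8  0.9 -0.   0.1]
X [-0.0287 -0.0188  3.7998  0.0336] sd [0.0061 0.0175 0.2273 0.005 ]
dy [-0.025, -0.065, -0.09, -0.105, -0.105, -0.105, -0.105, -0.105, -0.105, -0.105] s_end 0.0067 th@.2s [-0.009  0.002 -0.004 -0.008 -0.011] end om -0.011
t 37.9 z [('top', np.float64(-0.0183), np.float64(3.32)), ('scene', np.float64(-0.0321), np.float64(1.25))] s 0.0171 y -0.1598 foot [0.4816 0.0127 0.0503] yaw -0.1044 gap 0.0295
```

Request:
{"fn": "servo_tool", "kwargs": {"rows": [[0, 0.005, -0.025, 0, 0], [0, 0.02, -0.065, 0, 0], [0, 0.045, -0.09, 0, 0], [0, 0.07, -0.105, 0, 0], [0, 0.1, -0.105, 0, 0], [0, 0.13, -0.105, 0, 0], [0, 0.155, -0.105, 0, 0], [0, 0.18, -0.105, 0, 0], [0, 0.195, -0.105, 0, 0], [0, 0.2, -0.105, 0, 0]]}}

```text
t: 39.0
tcp_pos: [0.4733, 0.0333, 0.1186]
tool_rot: [0.743, 0.669, -0.0, 0.0]
wrist_force: [-0.4, -0.1, -8.0]
finger_gap: 0.0299
finger_force: 50.0
```

```bash
python3 - <<'E'
from mp import *
go3("c4",target=-.003,g=.9,mmax=.03)
o=env.observe(); M,p=foot(o)
a=cv2.imread("pics/c4_0top.png")[180:300,150:310]; b=cv2.imread("pics/c4_1scene.png")[190:300,290:490]
a=cv2.resize(a,None,fx=3.75,fy=3.75,interpolation=2)
cv2.imwrite("pics/c4v.png",a)
# fork tines drawn from the fit, columns for compare: distance tube axis - fork line at tine height in the top picture
F=lambda L:proj("top",place([.496,.3126,-.0053,-.105],np.array(L)/1000.))
h=p+M@[0,.14,.05]; up=lambda z:proj("top",h+np.array([np.cos(-.105)*np.sin(-.005),0,1.])*z)+OFF["top"]
print("fork line ends px",F([[0,-105,220],[0,0,220]]),"tines at y -55",F([[32,-55,220],[-32,-55,220]]),"column axis at z .12",up(.12))
E
```

```text
s cmd 0.006699999999999992 meas 0.006727052586182387
p [3.7999 0.0335 4.3486 0.0091 0.0086 0.0103 0.0293] cost 12.52 last res [-0.6  1.   0.7  0.5 -0.6  0.7]
X [0.0085 0.0128 3.7999 0.0335] sd [0.0247 0.2013 0.2271 0.0048]
dy [0.025, 0.065, 0.09, 0.105, 0.105, 0.105, 0.105, 0.105, 0.105, 0.105] s_end 0.0172 th@.2s [-0.013 -0.026 -0.022 -0.021 -0.022] end om -0.009
t 39.0 z [('top', np.float64(0.0187), np.float64(3.46)), ('scene', np.float64(0.0003), np.float64(1.35))] s 0.0067 y -0.1401 foot [0.4733 0.0333 0.0503] yaw -0.1049 gap 0.0299
fork line ends px [[250.9444 262.0362]
 [214.598  259.359 ]] tines at y -55 [[234.7743 249.836 ]
 [232.4794 271.7702]] column axis at z .12 [[263.208  259.5307]]
```

View pics/c4v.png

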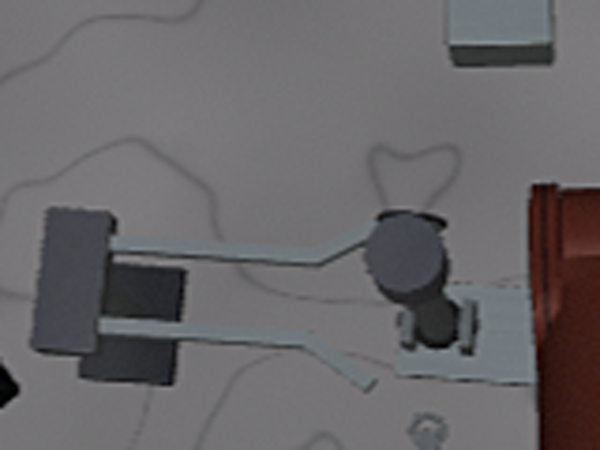

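```bash
python3 - <<'E'
from mp import *
report(load(),.0067,-.003,2.3,.05)
E
```

```text
p [3.7999 0.0335 4.3486 0.0091 0.0086 0.0103 0.0293] cost 12.52 last res [-0.6  1.   0.7  0.5 -0.6  0.7]
X [0.0085 0.0128 3.7999 0.0335] sd [0.0247 0.2012 0.227  0.0048]
dy [0.03, 0.075, 0.11, 0.125, 0.125, 0.125, 0.125, 0.125, 0.125, 0.125] s_end 0.0192 th@.2s [-0.018 -0.035 -0.033 -0.034 -0.038] end om -0.035
```

Request:
{"fn": "servo_tool", "kwargs": {"rows": [[0, 0, 0.03, 0, 0], [0, 0, 0.075, 0, 0], [0, 0, 0.11, 0, 0], [0, 0, 0.125, 0, 0], [0, 0, 0.125, 0, 0], [0, 0, 0.125, 0, 0], [0, 0, 0.125, 0, 0], [0, 0, 0.125, 0, 0], [0, 0, 0.125, 0, 0], [0, 0, 0.125, 0, 0]]}}

```text
t: 40.1
tcp_pos: [0.4857, 0.0319, 0.1186]
tool_rot: [0.743, 0.669, 0.0, -0.0]
wrist_force: [0.9, 0.9, -7.9]
finger_gap: 0.0297
finger_force: 50.0
```

```bash
python3 - <<'E'
from mp import *
go3("c5",target=-.003,g=2.3,mmax=.05)
E
```

```text
s cmd 0.019199999999999995 meas 0.019111187076782523
p [3.7997 0.0336 4.3487 0.0091 0.0086 0.0103 0.0293] cost 12.72 last res [ 0.8  0.6 -0.   1.1 -0.1  0. ]
X [-0.025  -0.0103  3.7997  0.0336] sd [0.2139 1.0885 0.1604 0.0003]
dy [-0.015, -0.035, -0.055, -0.06, -0.06, -0.06, -0.06, -0.06, -0.06, -0.06] s_end 0.0132 th@.2s [-0.014 -0.01  -0.015 -0.021 -0.027] end om -0.035
t 40.1 z [('top', np.float64(-0.0148), np.float64(3.31)), ('scene', np.float64(-0.028), np.float64(1.33))] s 0.0191 y -0.1402 foot [0.4857 0.0319 0.0503] yaw -0.1049 gap 0.0297
```

Request:
{"fn": "servo_tool", "kwargs": {"rows": [[0, 0.005, -0.015, 0, 0], [0, 0.02, -0.035, 0, 0], [0, 0.045, -0.055, 0, 0], [0, 0.07, -0.06, 0, 0], [0, 0.1, -0.06, 0, 0], [0, 0.13, -0.06, 0, 0], [0, 0.155, -0.06, 0, 0], [0, 0.18, -0.06, 0, 0], [0, 0.195, -0.06, 0, 0], [0, 0.2, -0.06, 0, 0]]}}

```text
t: 41.2
tcp_pos: [0.4819, 0.0525, 0.1185]
tool_rot: [0.743, 0.669, -0.0, 0.0]
wrist_force: [0.5, -0.8, -8.2]
finger_gap: 0.0298
finger_force: 50.0
```

```bash
python3 - <<'E'
from mp import *
go3("c6",target=-.003,g=2.,mmax=.03)
E
```

```text
s cmd 0.013199999999999995 meas 0.013190428146557527
p [3.7997 0.0336 4.3487 0.0091 0.0086 0.0103 0.0293] cost 13.41 last res [ 0.2  1.2  0.8  0.6 -0.4  0.2]
X [-0.0044  0.0019  3.7997  0.0336] sd [3.5498 9.5355 0.141  0.0002]
dy [0.015, 0.03, 0.045, 0.055, 0.055, 0.055, 0.055, 0.055, 0.055, 0.055] s_end 0.0187 th@.2s [-0.017 -0.025 -0.025 -0.026 -0.029] end om -0.023
t 41.2 z [('top', np.float64(0.0061), np.float64(3.84)), ('scene', np.float64(-0.008), np.float64(1.46))] s 0.0132 y -0.1201 foot [0.4819 0.0525 0.0502] yaw -0.1048 gap 0.0298
```

```bash
python3 - <<'E'
from mp import *
H=load(); H.append(dict(th0=-.0044,parts=[],Z=[],s=.0132,free=1)); json.dump(H,open('hist.json','w'))
X=np.array([-.0044,.0019,3.8,.0335]); p=[3.8,.0335,4.349,.0091,0,0,.0293]
for mm in(.05,.06):
    pos,f=rowsp(p,X,.0132,-.003,3.,mm); o,w=f(pos[-1]*.1); print(pos.tolist(),np.round(o[40::40],3),w[-1])
    X2=np.array([o[-1],w[-1],3.8,.0335]); q,f2=rowsp(p,X2,.0132+.1*pos[-1],-.003,.5,.01); print(q.tolist(),.0132+.1*(pos[-1]+q[-1]))
E
```

```text
[0.015, 0.04, 0.055, 0.065, 0.065, 0.065, 0.065, 0.065, 0.065, 0.065] [-0.019 -0.029 -0.03  -0.032 -0.037] -0.0381339474929837
[-0.045, -0.11, -0.165, -0.185, -0.185, -0.185, -0.185, -0.185, -0.185, -0.185] 0.0011999999999999997
[0.02, 0.04, 0.06, 0.07, 0.07, 0.07, 0.07, 0.07, 0.07, 0.07] [-0.02  -0.031 -0.032 -0.036 -0.041] -0.04621334718893583
[-0.055, -0.13, -0.19, -0.215, -0.215, -0.215, -0.215, -0.215, -0.215, -0.215] -0.001299999999999999
```

Request:
{"fn": "servo_tool", "kwargs": {"rows": [[0, 0, 0.02, 0, 0], [0, 0, 0.04, 0, 0], [0, 0, 0.06, 0, 0], [0, 0, 0.07, 0, 0], [0, 0, 0.07, 0, 0], [0, 0, 0.07, 0, 0], [0, 0, 0.07, 0, 0], [0, 0, 0.07, 0, 0], [0, 0, 0.07, 0, 0], [0, 0, 0.07, 0, 0]]}}

```text
t: 42.3
tcp_pos: [0.4888, 0.0517, 0.1186]
tool_rot: [0.743, 0.669, 0.0, -0.0]
wrist_force: [-0.2, 1.2, -9.2]
finger_gap: 0.0299
finger_force: 50.0
```

```bash
python3 - <<'E'
from mp import *
go3("c7",target=-.003,g=.5,mmax=.01,last=[.02,.04,.06]+[.07]*7)
E
```

```text
s cmd 0.020200000000000003 meas 0.020153272296375067
p [3.7997 0.0336 4.3487 0.0091 0.0086 0.0103 0.0293] cost 13.98 last res [ 0.8  0.6 -0.4  0.2 -0.9 -0.7]
X [-0.0482 -0.0508  3.7997  0.0336] sd [0.0068 0.0124 0.1408 0.0002]
dy [-0.06, -0.14, -0.205, -0.235, -0.235, -0.235, -0.235, -0.235, -0.235, -0.235] s_end -0.0033 th@.2s [-0.004  0.022  0.01   0.002 -0.003] end om -0.013
t 42.3 z [('top', np.float64(-0.031), np.float64(3.81)), ('scene', np.float64(-0.0441), np.float64(1.44))] s 0.0202 y -0.1202 foot [0.4888 0.0517 0.0503] yaw -0.1049 gap 0.0299
```

Request:
{"fn": "servo_tool", "kwargs": {"rows": [[0, 0, -0.06, 0, 0], [0, 0, -0.14, 0, 0], [0, 0, -0.205, 0, 0], [0, 0, -0.235, 0, 0], [0, 0, -0.235, 0, 0], [0, 0, -0.235, 0, 0], [0, 0, -0.235, 0, 0], [0, 0, -0.235, 0, 0], [0, 0, -0.235, 0, 0], [0, 0, -0.235, 0, 0]]}}

```text
t: 43.4
tcp_pos: [0.4655, 0.054, 0.1185]
tool_rot: [0.743, 0.669, -0.0, 0.0]
wrist_force: [-0.8, -0.8, -8.3]
finger_gap: 0.0297
finger_force: 50.0
```

```bash
python3 - <<'E'
from mp import *
go3("c8",target=-.003,g=.5,mmax=.02)
E
```

```text
s cmd -0.0032999999999999974 meas -0.0032160744672243015
p [3.7997 0.0336 4.3487 0.0091 0.0086 0.0103 0.0293] cost 28.03 last res [ -0.4   0.2  -0.9  -0.7 -10.2  -5.7]
X [-0.0026 -0.01    3.7997  0.0336] sd [0.0529 0.0969 0.1408 0.0002]
dy [0.005, 0.01, 0.015, 0.02, 0.02, 0.02, 0.02, 0.02, 0.02, 0.02] s_end -0.0013 th@.2s [-0.008 -0.011 -0.011 -0.011 -0.011] end om -0.001
t 43.4 z [('top', np.float64(0.0534), np.float64(3.96)), ('scene', np.float64(0.044), np.float64(1.49))] s -0.0032 y -0.1204 foot [0.4655 0.054  0.0502] yaw -0.1052 gap 0.0297
```

```bash
python3 - <<'E'
s=open('mp.py').read()
s=s.replace("s=least_squares(f,x,diff_step=1e-3,loss='soft_l1',max_nfev=60)","s=least_squares(lambda y:f(y-10),x+10,diff_step=1e-3,max_nfev=60); s.x=s.x-10")
s=s.replace("PR=np.array([3.7,.015,4.30,.010,.004,0.,.031]);SD=np.array([.4,.06,.06,.006,.002,.005,.006])","PR=np.array([3.8,.0336,4.3487,.0091,.0086,.0103,.0293]);SD=np.array([.15,.01,.03,.003,.003,.005,.004])")
s=s.replace("H=json.load(open('hist.json')); return H","H=json.load(open('hist.json')); return H[-1:]")
open('mp.py','w').write(s); import os; os.remove('x0.json')
from mp import *
H=load(); report(H,-.0033,-.003,.5,.02); print(np.round(json.load(open('x0.json')),2))
E
```

```text
p [3.7929 0.0351 4.3491 0.0091 0.0085 0.0095 0.0294] cost 0.2 last res [ 0.3 -0.1 -0.2  0.3]
X [0.0499 0.0695 3.7929 0.0351] sd [0.0054 0.0106 0.1492 0.0093]
dy [0.09, 0.21, 0.31, 0.35, 0.35, 0.35, 0.35, 0.35, 0.35, 0.35] s_end 0.0317 th@.2s [-0.017 -0.058 -0.043 -0.034 -0.029] end om 0.0
[-0.05  0.15  0.01 -0.01 -0.03 -0.15  0.03  0.19  0.25]
```

```bash
python3 - <<'E'
from mp import *
H=load(); report(H,-.0033,-.003,3.,.06)
E
```

```text
p [3.7929 0.0351 4.3491 0.0091 0.0085 0.0095 0.0294] cost 0.2 last res [ 0.3 -0.1 -0.2  0.3]
X [0.0499 0.0695 3.7929 0.0351] sd [0.0054 0.0106 0.1492 0.0093]
dy [0.095, 0.225, 0.33, 0.375, 0.375, 0.375, 0.375, 0.375, 0.375, 0.375] s_end 0.0342 th@.2s [-0.023 -0.069 -0.057 -0.051 -0.053] end om -0.034
```

Request:
{"fn": "servo_tool", "kwargs": {"rows": [[0, 0, 0.095, 0, 0], [0, 0, 0.225, 0, 0], [0, 0, 0.33, 0, 0], [0, 0, 0.375, 0, 0], [0, 0, 0.375, 0, 0], [0, 0, 0.375, 0, 0], [0, 0, 0.375, 0, 0], [0, 0, 0.375, 0, 0], [0, 0, 0.375, 0, 0], [0, 0, 0.375, 0, 0]]}}

```text
t: 44.5
tcp_pos: [0.5026, 0.0503, 0.1186]
tool_rot: [0.743, 0.669, 0.0, -0.0]
wrist_force: [-0.2, -1.0, -7.9]
finger_gap: 0.0299
finger_force: 50.0
```

```bash
python3 - <<'E'
from mp import *
go3("e1",target=-.003,g=3.,mmax=.03)
p,X,b,Cov,end,x=mapfit(load()); s0=load()[-1]['s']
for mm in (-.045,-.015,0,.015):
    pos,f=rowsp(p,X,s0,s0+9,-1,abs(mm)) if mm>0 else rowsp(p,X,s0,s0-9,1,abs(mm)); o,w=f(pos[-1]*.1); print(mm,pos.tolist(),s0+.1*pos[-1],np.round(o[40::40],3))
E
```

```text
s cmd 0.03420000000000001 meas 0.03406258649275758
p [3.7949 0.0357 4.3486 0.0091 0.0082 0.0098 0.0294] cost 0.28 last res [ 0.2 -0.  -0.1  0.5  0.1 -0.3]
X [-0.046  -0.0191  3.7949  0.0357] sd [0.0076 0.0166 0.1483 0.0091]
dy [-0.04, -0.095, -0.135, -0.155, -0.155, -0.155, -0.155, -0.155, -0.155, -0.155] s_end 0.0187 th@.2s [-0.015  0.002 -0.007 -0.014 -0.021] end om -0.035
t 44.5 z [('top', np.float64(-0.037), np.float64(3.79)), ('scene', np.float64(-0.0479), np.float64(1.43))] s 0.0341 y -0.1201 foot [0.5026 0.0503 0.0503] yaw -0.1048 gap 0.0299
-0.045 [-0.035, -0.09, -0.13, -0.145, -0.145, -0.145, -0.145, -0.145, -0.145, -0.145] 0.01970000000000001 [-0.017 -0.003 -0.012 -0.021 -0.031]
-0.015 [-0.04, -0.095, -0.145, -0.16, -0.16, -0.16, -0.16, -0.16, -0.16, -0.16] 0.018200000000000008 [-0.014  0.004 -0.004 -0.011 -0.016]
0 [-0.04, -0.1, -0.15, -0.17, -0.17, -0.17, -0.17, -0.17, -0.17, -0.17] 0.017200000000000007 [-0.011  0.009  0.001 -0.004 -0.007]
0.015 [-0.04, -0.095, -0.145, -0.16, -0.16, -0.16, -0.16, -0.16, -0.16, -0.16] 0.018200000000000008 [-0.014  0.004 -0.004 -0.011 -0.016]
```

Request:
{"fn": "servo_tool", "kwargs": {"rows": [[0, 0, -0.035, 0, 0], [0, 0, -0.085, 0, 0], [0, 0, -0.125, 0, 0], [0, 0, -0.14, 0, 0], [0, 0, -0.14, 0, 0], [0, 0, -0.14, 0, 0], [0, 0, -0.14, 0, 0], [0, 0, -0.14, 0, 0], [0, 0, -0.14, 0, 0], [0, 0, -0.14, 0, 0]]}}

```text
t: 45.6
tcp_pos: [0.4889, 0.0516, 0.1185]
tool_rot: [0.743, 0.669, -0.0, 0.0]
wrist_force: [-0.0, 0.0, -8.9]
finger_gap: 0.0298
finger_force: 50.0
```

```bash
python3 - <<'E'
from mp import *
go3("e2",target=-.003,g=.5,mmax=.01,last=[-.035,-.085,-.125]+[-.14]*7)
p,X,b,Cov,end,x=mapfit(load()); s0=load()[-1]['s']
for mm in (-.03,.0,.03):
    pos,f=rowsp(p,X,s0,s0-9*np.sign(mm-.001)*-1,1,abs(mm)); o,w=f(pos[-1]*.1); print(mm,pos.tolist(),s0+.1*pos[-1],np.round(o[40::40],3))
E
```

```text
s cmd 0.020200000000000006 meas 0.02027667346766557
p [3.7918 0.0364 4.3486 0.0091 0.0082 0.0094 0.0295] cost 0.49 last res [-0.1  0.4  0.7  0.  -0.2  0. ]
X [-0.0169 -0.0187  3.7918  0.0364] sd [0.0404 0.0655 0.1213 0.004 ]
dy [-0.015, -0.035, -0.05, -0.055, -0.055, -0.055, -0.055, -0.055, -0.055, -0.055] s_end 0.0147 th@.2s [-0.008 -0.005 -0.009 -0.013 -0.015] end om -0.011
t 45.6 z [('top', np.float64(-0.0061), np.float64(3.87)), ('scene', np.float64(-0.02), np.float64(1.44))] s 0.0203 y -0.1203 foot [0.4889 0.0516 0.0502] yaw -0.1052 gap 0.0298
-0.03 [-0.01, -0.025, -0.04, -0.045, -0.045, -0.045, -0.045, -0.045, -0.045, -0.045] 0.015700000000000006 [-0.011 -0.009 -0.014 -0.019 -0.024]
0.0 [-0.015, -0.035, -0.055, -0.06, -0.06, -0.06, -0.06, -0.06, -0.06, -0.06] 0.014200000000000006 [-0.007 -0.002 -0.007 -0.01  -0.011]
0.03 [-0.02, -0.05, -0.075, -0.085, -0.085, -0.085, -0.085, -0.085, -0.085, -0.085] 0.011700000000000006 [-0.001  0.009  0.006  0.006  0.008]
```

Request:
{"fn": "servo_tool", "kwargs": {"rows": [[0, 0.01, -0.005, 0, 0], [0, 0.04, -0.015, 0, 0], [0, 0.085, -0.025, 0, 0], [0, 0.14, -0.03, 0, 0], [0, 0.2, -0.03, 0, 0], [0, 0.26, -0.03, 0, 0], [0, 0.315, -0.03, 0, 0], [0, 0.36, -0.03, 0, 0], [0, 0.39, -0.03, 0, 0], [0, 0.4, -0.03, 0, 0]]}}

```text
t: 46.7
tcp_pos: [0.4901, 0.0921, 0.1185]
tool_rot: [0.743, 0.669, -0.0, 0.0]
wrist_force: [-0.7, 0.1, -8.1]
finger_gap: 0.0299
finger_force: 50.0
```

```bash
python3 - <<'E'
from mp import *
go3("e3",target=-.003,g=.5,mmax=.01,last=[-.005,-.015,-.025]+[-.03]*7)
p,X,b,Cov,end,x=mapfit(load()); s0=load()[-1]['s']
for mm in (-.03,.03):
    pos,f=rowsp(p,X,s0,s0+9*np.sign(mm),1,abs(mm)); o,w=f(pos[-1]*.1); print(mm,pos.tolist(),s0+.1*pos[-1],np.round(o[40::40],3))
E
```

```text
s cmd 0.017200000000000007 meas 0.017153914736834548
p [3.7916 0.0364 4.3486 0.0091 0.0082 0.0094 0.0295] cost 0.75 last res [ 0.7  0.  -0.1  0.1  0.4 -0.6]
X [-0.0388 -0.0479  3.7916  0.0364] sd [0.2363 0.4703 0.0875 0.0022]
dy [-0.05, -0.115, -0.17, -0.19, -0.19, -0.19, -0.19, -0.19, -0.19, -0.19] s_end -0.0018 th@.2s [-0.004  0.015  0.005 -0.003 -0.008] end om -0.017
t 46.7 z [('top', np.float64(-0.0277), np.float64(4.75)), ('scene', np.float64(-0.0361), np.float64(1.6))] s 0.0172 y -0.0799 foot [0.4901 0.0921 0.0502] yaw -0.1046 gap 0.0299
-0.03 [-0.045, -0.11, -0.16, -0.18, -0.18, -0.18, -0.18, -0.18, -0.18, -0.18] -0.0007999999999999917 [-0.007  0.011 -0.001 -0.01  -0.017]
0.03 [-0.055, -0.125, -0.185, -0.21, -0.21, -0.21, -0.21, -0.21, -0.21, -0.21] -0.0037999999999999944 [0.001 0.024 0.016 0.011 0.011]
```

Request:
{"fn": "servo_tool", "kwargs": {"rows": [[0, 0, -0.05, 0, 0], [0, 0.02, -0.115, 0, 0], [0, 0.07, -0.17, 0, 0], [0, 0.14, -0.19, 0, 0], [0, 0.23, -0.19, 0, 0], [0, 0.33, -0.19, 0, 0], [0, 0.43, -0.19, 0, 0], [0, 0.52, -0.19, 0, 0], [0, 0.58, -0.19, 0, 0], [0, 0.6, -0.19, 0, 0]]}}

```text
t: 47.8
tcp_pos: [0.4775, 0.1542, 0.1185]
tool_rot: [0.743, 0.669, -0.0, 0.0]
wrist_force: [-0.1, -0.4, -8.1]
finger_gap: 0.0295
finger_force: 50.0
```

```bash
python3 - <<'E'
from mp import *
go3("e4",target=-.003,g=.5,mmax=.01)
a=cv2.imread("pics/e4_0top.png")[190:290,150:290]; b=cv2.imread("pics/e4_1scene.png")[190:300,360:500]
a=cv2.resize(a,(560,400),interpolation=2)[:300]; b=cv2.resize(b[:75],(560,300),interpolation=2)
cv2.imwrite("pics/e4v.png",np.vstack([a,b]))
E
```

```text
s cmd -0.001799999999999996 meas -0.0018907847339529715
p [3.7909 0.0366 4.3486 0.0091 0.0082 0.0094 0.0295] cost 1.2 last res [-0.1  0.1  0.7 -0.4  0.  -0.9]
X [0.0074 0.0071 3.7909 0.0366] sd [1.4966 5.2816 0.0711 0.0003]
dy [0.02, 0.05, 0.075, 0.085, 0.085, 0.085, 0.085, 0.085, 0.085, 0.085] s_end 0.0067 th@.2s [-0.01  -0.02  -0.017 -0.015 -0.015] end om -0.002
t 47.8 z [('top', np.float64(0.0149), np.float64(3.54)), ('scene', np.float64(0.012), np.float64(2.23))] s -0.0019 y -0.0195 foot [0.4775 0.1542 0.0502] yaw -0.1041 gap 0.0295
```

View pics/e4v.png

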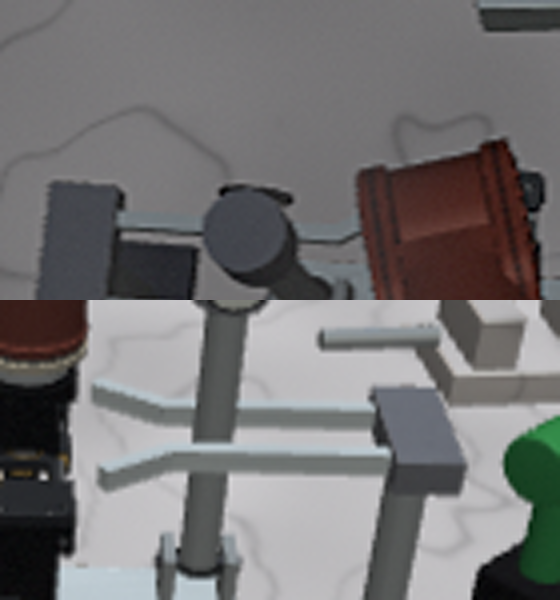

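Request:
{"fn": "servo_tool", "kwargs": {"rows": [[0, 0.01, 0.01, 0.02, 0], [0, 0.03, 0.03, 0.06, 0], [0, 0.05, 0.045, 0.12, 0], [0, 0.08, 0.05, 0.19, 0], [0, 0.11, 0.05, 0.26, 0], [0, 0.13, 0.05, 0.33, 0], [0, 0.14, 0.05, 0.39, 0], [0, 0.15, 0.05, 0.44, 0], [0, 0.15, 0.05, 0.47, 0], [0, 0.15, 0.05, 0.48, 0]]}}

```text
t: 48.9
tcp_pos: [0.4839, 0.1676, 0.0703]
tool_rot: [0.743, 0.669, -0.0, 0.0]
wrist_force: [0.2, -0.2, -7.8]
finger_gap: 0.0298
finger_force: 50.0
```

Request:
{"fn": "servo_tool", "kwargs": {"rows": [[0, 0, 0, 0.005, 0], [0, 0, 0, 0.01, 0], [0, 0, 0, 0.015, 0], [0, 0, 0, 0.02, 0], [0, 0, 0, 0.02, 0], [0, 0, 0, 0.02, 0], [0, 0, 0, 0.02, 0], [0, 0, 0, 0.02, 0], [0, 0, 0, 0.02, 0], [0, 0, 0, 0.02, 0]]}}

```text
t: 49.9
tcp_pos: [0.4839, 0.1678, 0.0685]
tool_rot: [0.743, 0.669, -0.0, -0.0]
wrist_force: [0.0, -0.2, -8.9]
finger_gap: 0.0296
finger_force: 50.0
```

```bash
python3 look.py d1
```

```text
t 49.9
th [0.0479 0.0482]
q [3.572  2.3378]
foot [0.484  0.1678 0.0003]
hinge [0.4986 0.307  0.0502]
yaw -0.105
tilt 0.0
tilty 0.0001
gap 0.0294
ff 49.9672
F [ 0.3628  0.353  -7.4779]
M [-0.1042  0.1211  0.0059]
```

Request:
{"fn": "servo_tool", "kwargs": {"rows": [[0, 0, 0, 0.003, 0], [0, 0, 0, 0.006, 0], [0, 0, 0, 0.009, 0], [0, 0, 0, 0.01, 0], [0, 0, 0, 0.01, 0], [0, 0, 0, 0.01, 0], [0, 0, 0, 0.01, 0], [0, 0, 0, 0.01, 0], [0, 0, 0, 0.01, 0], [0, 0, 0, 0.01, 0]]}}

```text
t: 51.0
tcp_pos: [0.484, 0.1678, 0.0682]
tool_rot: [0.743, 0.669, 0.0, -0.0]
wrist_force: [-6.7, -2.5, 6.7]
finger_gap: 0.0298
finger_force: 50.0
```

Request:
{"fn": "servo_tool", "kwargs": {"rows": [[0.8, 0, 0, 0, 0], [0.8, 0, 0, 0, 0], [0.8, 0, 0, 0, 0], [0.8, 0, 0, 0, 0], [0.8, 0, 0, 0, 0], [0.8, 0, 0, 0, 0], [0.8, 0, 0, 0, 0], [0.8, 0, 0, 0, 0], [0.8, 0, 0, 0, 0], [0.8, 0, 0, 0, 0]]}}

```text
t: 52.0
tcp_pos: [0.4839, 0.1678, 0.0675]
tool_rot: [0.743, 0.669, -0.0, 0.0]
wrist_force: [-0.1, -0.2, -0.3]
finger_gap: 0.0694
finger_force: 0.0
```

```bash
python3 look.py d2
```

```text
t 52.0
th [0.0487 0.0442]
q [3.4288 2.3217]
foot [ 0.484   0.1678 -0.0007]
hinge [0.4986 0.307  0.0493]
yaw -0.1051
tilt 0.0
tilty 0.0
gap 0.0696
ff 0.0
F [-0.6824 -0.3798  0.8412]
M [-0.061   0.0703  0.0222]
```

Request:
{"fn": "servo_tool", "kwargs": {"rows": [[0.8, -0.05, 0, 0, 0], [0.8, -0.1, 0, 0, 0], [0.8, -0.15, 0, 0, 0], [0.8, -0.2, 0, -0.05, 0], [0.8, -0.2, 0, -0.15, 0], [0.8, -0.2, 0, -0.25, 0], [0.8, -0.2, 0, -0.35, 0], [0.8, -0.2, 0, -0.45, 0], [0.8, -0.2, 0, -0.55, 0], [0.8, -0.2, 0, -0.6, 0]]}}

```text
t: 53.1
tcp_pos: [0.4823, 0.1483, 0.1288]
tool_rot: [0.743, 0.669, 0.001, -0.0]
wrist_force: [0.8, -0.2, -0.4]
finger_gap: 0.0696
finger_force: 0.0
```

Request:
{"fn": "servo_tool", "kwargs": {"rows": [[0.8, -0.05, 0, -0.05, 0], [0.8, -0.1, 0, -0.1, 0], [0.8, -0.2, 0, -0.2, 0], [0.8, -0.3, 0, -0.3, 0], [0.8, -0.4, 0, -0.4, 0], [0.8, -0.5, 0, -0.5, 0], [0.8, -0.55, 0, -0.6, 0], [0.8, -0.6, 0, -0.7, 0], [0.8, -0.6, 0, -0.8, 0], [0.8, -0.6, 0, -0.8, 0]]}}

```text
t: 54.1
tcp_pos: [0.4762, 0.0888, 0.2089]
tool_rot: [0.743, 0.669, 0.001, -0.0]
wrist_force: [-0.4, 0.5, -0.0]
finger_gap: 0.0694
finger_force: 0.0
```

```bash
python3 - <<'E'
from meas import *
o=dict(env.observe()); print(o["t"],o["tcp_pos"],o["wrist_force"]); o["tcp_pos"]=[.484,.1678,.0683]
v=[]
for n in("top","scene"):
    im=env.snapshot(n)[:,:,::-1]; print(n,lean(n,im,o,OFF[n])); v.append(im)
a=cv2.resize(v[0][190:300,150:300],(600,440),interpolation=2)[:300]; b=cv2.resize(v[1][190:300,340:500],(600,412),interpolation=2)[:300]
cv2.imwrite("pics/fin.png",np.vstack([a,b]))
E
```

```text
54.1 [0.47622    0.08877305 0.20888469] [-0.44300562  0.48653879 -0.03629484]
top (np.float64(0.04841348563832348), np.float64(51.160901931575566), np.float64(3.557810191711831))
scene (np.float64(0.04819841390879732), np.float64(95.23854371696517), np.float64(2.3760192468099386))
```

View pics/fin.png

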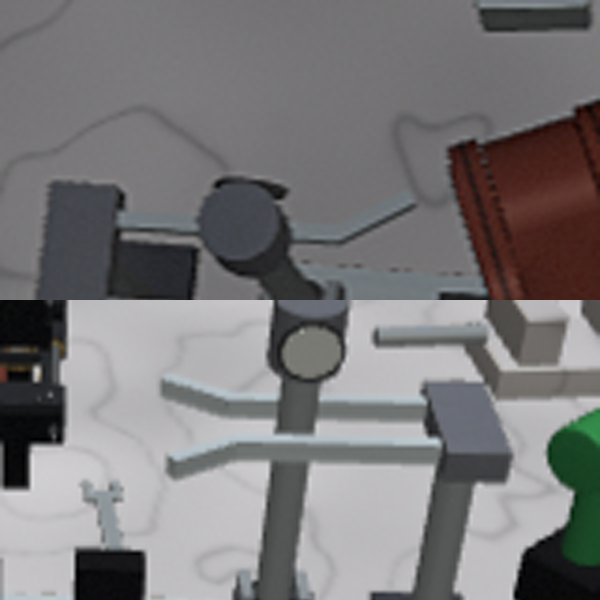

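The column stands between the tines (tube at about (295, 430) in the lower view). It leans about 0.04 rad against one tine, and the foot is flat and released. I'm handing the job in.

```bash
python3 -c "
from bench import env
print(env.job_done())"
```

```text
the job is handed in; nothing more can be done
None
```

I balanced the stand upright in the air for over 4 s (about 5 s) and parked it in the fork: foot flat on the bench, gripper clear, column leaning about 0.04 rad against one tine. It took two failed balancing attempts first, in which the column fell back onto its stops. I handed the job in at about 54 s; no verdict came back.

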